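# Load a welding positioner and wind the work round to the torch

## Robot

A 6-joint arm with a two-finger parallel gripper is mounted at the origin on the work surface; the furniture and walls round the work are solid. World frame = base frame: x ahead of the robot, y to its left, z up, the work surface at z = 0. Lengths are in m, angles in rad, forces in N, time in s.
With the tool pointing down it reaches from about 0.25 to 0.775 m from the base axis. Payload 4 kg.
Tool frame: the origin (TCP) lies midway between the tips of the shut fingers; the grasp point (between the pads) lies 19 mm behind it; z points along the fingers, y is the direction in which the jaws open and shut (so a half turn about z gives the same grasp; the last joint's range is limited). The gripper opens to 94 mm and grips with 3 to 60 N. Pads are 16 mm wide; open, the fingers measure 119 mm over their backs; the gripper's body (75 mm by 177 mm) begins 78 mm behind the grasp point.
Start: joints at [1.034, 0.087, 1.371, -0, 1.684, -0.103], TCP at [0.231, 0.499, 0.206] pointing down, gripper open.
Joint ranges: [-3.1, 3.1], [-0.76, 2.03], [0.27, 2.55], [-1.08, 4.22], [0.17, 2.65], [-2.57, 2.57]. Speed limits (rad/s): [2.79, 2.79, 3.14, 3.14, 3.14, 3.14].

## Interface

Orientations are given as [roll, pitch, yaw] about the fixed x, y, z axes, in that order (R = Rz(yaw) Ry(pitch) Rx(roll)).
In Python, from bench import robot gives the robot as it stands.
- The arm moves only by the tool servo_tool, never from a script. Its argument "rows" is a list of rows, each a list of 2 entries, a list of its own where there are three numbers: the shift along the tool's x, y, z normalised to -1 to 1, where 1 is 0.08 m, then the turn about the tool's z normalised to -1 to 1, where 1 is pi/2 rad. A call has 1 to 12 rows; each row is the pose to reach, as a shift and turn from the pose commanded when the call began, along the tool's axes at that moment; what a row does not reach only later rows make up. A row lasts 1/12 s, in which the tool goes at most 41.7 mm and 7.16 degrees, less where a joint would pass 70% of its speed; a pose out of reach is approached as far as the arm can. A call with a number of a shift or a turn outside -1 to 1 is refused whole. A call with a gripper value outside its range is refused whole. "grip" is the closure, from -1 (fully open) to 1 (shut), set as the call begins (left out, the last holds). The fingers move at their own pace and stop on an object; the grip force is fixed at half the most. Time passes only in rows, so rows that repeat a pose let the fingers close. It gives the time, the measured TCP pose, the force and the opening at its end, in the units of the state.
- robot.get_obs(): the state, without advancing time (a new reading comes with each control period).
- robot.snapshot(name): name is "scene" or "top" or "wrist"; returns a dict with "pixels" (420x560x3 uint8, red, green, blue), "camera_matrix" (3x3 intrinsics, pixels), "world_from_camera" (4x4, takes a point from camera to world coordinates). Camera axes: x right, y down, z forward; pixel columns grow to the right and rows downward; lengths in m; the calibration is good to about 2 mm. A picture is of the moment at which its call begins. There is no depth.
- robot.close_job(): hands the job in, once; it reports no verdict.
The state is a dict: "time": time; "joint_positions": joint angles; "qvel": joint speeds; "joint_torque": joint torques, N m; "tool_pos": TCP position; "ee_rot": TCP orientation; "wrist_force": force on the tool from outside, world axes, zero at the start; "wrist_torque": the same for the moment, N m; "width": finger opening in m.
Only numpy, scipy, OpenCV 4.12 (cv2) and the standard library are available. Lean on these libraries where they do the work, as an engineer would, in place of code of your own. Each camera call takes 0.05 s, during which the arm holds its last target.

## Task

Get the steel angle ready for its next weld on the hand-cranked positioner: push it flat against the table's fence, then drop the red-handled dog into the T-slot on the open side of the angle and give it a quarter turn, so that its foot locks under the slot and its nose reaches over the angle's flat flange. Then take the crank by its free-spinning grip and, turning the crank only with the grip in hand, wind the table round until its red zero line faces the torch tip, with the angle still flat against the fence and the dog still locked. Let go of everything, and do not knock the torch or disturb the tools lying around.

Things in the scene. Friction and masses are not known exactly. Their poses are not given: they have to be found in the camera images.
- table_centre (a point): Centre of the face of the positioner's round steel table, 208 mm across, face 60 mm above the bench; turns with the table, z up. At the start its x points away from the robot (within 12 degrees). The table turns only through the crank's gearing (friction about 0.6 N m) and stays where it is left.
- slot (a point): Same point and axes as table_centre. The T-slot runs right across the face through here, along x: 17 mm wide at the face, lips 6 mm thick, below them a channel 42 mm wide and 12 mm deep, open at both rims. The open side of the table, for the dog, is at -x (nearer the robot at the start).
- fence (a point): Foot of the fence's working face, midway along it, at x = +18 mm from the table centre; axes as the table's. The dark fence bar is fixed across the table: 150 mm long along y, 14 mm thick, 26 mm high, screw heads 6 mm more. Its working face looks to -x.
- zero_line (a point): Outer end of the red zero line on the rim of the table: 104 mm from the centre in the table's -y direction. The line is 6 mm wide, runs 21 mm inward on the face and down the table's edge; the rest of the rim has black graduations.
- positioner: Grey cast base, bolted down; origin on the bench under the table's axis, x as the table's at the start, z up. Base plate x -85 to 85, y -219 to 117 mm, 12 mm thick; under the table a gear ring 220 mm across. The crank's bearing bracket, at most 116 mm high, stands at y = -118 to -201 mm.
- crank_axis (a point): Fixed point on the upright axis of the crank, 125 mm above the bench, 144 mm from the table's axis in the base's -y direction.
- crank (a joint): Crank angle in rad, 0 at the start (arm then at -2.3 rad from the base's x axis), growing anticlockwise seen from above, no limits. Three crank turns make one table turn the other way round: crank clockwise, table anticlockwise. Takes 3 to 4 N at the grip; does not run on or back when let go. Arm and hub lie 122 to 146 mm above the bench; throw 55 mm.
- grip: Black sleeve spinning freely on the crank's upright pin: vertical cylinder, 28 mm in diameter, 68 mm long (139 to 208 mm above the bench, pin end to 218 mm). Origin at its middle, 55 mm from the crank axis. Fingers that hold it keep their heading while the crank turns.
- angle: Loose dark steel angle on the table, 160 mm long along its y, 0.12 kg; origin under its middle. Flat flange x -18 to 18 mm, 4 mm thick; upright flange 35 mm high at x -18 to -14, at the start on the fence side, up to 35 mm off and 9 degrees askew (x opposite to the table's). Flat against the fence, its origin is at table x = 0. Push it low: pushed over 12 mm up it may tip over.
- dog: Loose quarter-turn T-slot dog, 0.18 kg, upright in its block. Origin: middle of the underside of its collar (28 mm wide, 6 thick), which rests on the table's face once dropped in. Below: T-foot 13 mm along x, 30 along y, 8 to 16 mm under the origin; enters the slot with y along it, locks with y across. Above: red wing 56 mm along x, 14 along y, 22 to 52 mm up.
- dog_nose (a point): Lower edge of the tip of the dog's nose, 34 mm along its x and 6 mm up from its origin. The nose is a flat steel finger 18 mm wide, 9 mm thick, pointing along the dog's +x under the wing.
- dog_block: Dark steel block, 60 x 80 x 26 mm, fixed to the bench, where the dog is kept; origin at the middle of its underside. In its middle a pocket 17 mm (x) by 34 mm (y), right through, in which the dog's foot hangs; the collar rests on top. The dog's axes lie along the block's.
- torch_tip (a point): Tip of the torch's tungsten, 80 mm above the bench, 110 to 140 mm from the table's axis. The red line faces it when the line from the table's axis through the red line passes under it.
- torch_stand: Torch in its magnetic holder on a box-section riser, fixed; origin on the bench under the tip. The riser, 90 x 90 x 78 mm, has its centre at x = -135, y = 122 mm of this frame; the torch above it and between it and the tip is up to 210 mm high.
- pliers: Bystander: red-handled pliers, 58 x 174 x 16 mm, lying flat; origin under the middle.
- paste_tin: Bystander: round red tin with a bare lid, 68 mm across, 35 mm high; origin under the middle.
- tape_measure: Bystander: yellow and black tape measure, 64 x 71 x 34 mm; origin under the middle.
- weld_magnet: Bystander: red arrow-shaped welding magnet, 64 x 80 x 16 mm, lying flat; origin under the middle.
Mind the look-alikes: they are no part of the job. There is more than one size of the angle; the one meant has the size given above.

How it is judged:
On the way, in this order (a step that is already met when the one before it is completed fails the run):
1. the angle has been pushed flat against the fence (x of angle in the frame of table_centre above -0.0035 m and angle between the x axis of angle and the x axis of table_centre, either way round below 0.06 rad and z of angle in the frame of table_centre below 0.004 m), for 0.2 s.
2. the dog sits down in the T-slot, turned crosswise, with its nose over the angle's flat flange, and the angle is still flat against the fence (z of dog in the frame of table_centre between -0.003 and 0.004 m and angle between the x axis of dog and the x axis of table_centre, either way round below 0.5 rad and x of dog_nose in the frame of angle below 0.015 m and x of angle in the frame of table_centre above -0.004 m and angle between the x axis of angle and the x axis of table_centre, either way round below 0.06 rad), for 0.2 s.
3. the crank has been wound half a turn or more, the grip in hand (contact force between the fingers and grip above 1 N and (value of joint crank below -3.1 rad or value of joint crank above 3.1 rad)), for 0.2 s.
At the end, for the whole second after the job is handed in: Torch tip within 15 mm of the line from the table's axis through the red line; angle flat against the fence (4 mm, 0.06 rad); dog's collar down on the table (4 mm), nose within 0.5 rad of square to the fence and 3 mm or more over the angle's flat flange; all let go and at rest (all of step 2 and x of torch_tip in the frame of table_centre between -0.015 and 0.015 m and y of torch_tip in the frame of table_centre below -0.08 m and z of angle in the frame of table_centre below 0.004 m and linear speed of each of dog, angle, grip below 0.02 m/s); the robot touches nothing.
It fails at once if the crank is turned (faster than 1 rad/s) without the grip in the fingers ((velocity of joint crank above 1 rad/s or velocity of joint crank below -1 rad/s) and contact force between the fingers and grip below 0.05 N).
It fails at once if the torch or its stand is struck by the robot or the work (over 3 N) (contact force between torch_stand and the fingers above 3 N or contact force between torch_stand and the arm above 3 N or contact force between torch_stand and angle above 3 N or contact force between torch_stand and dog above 3 N).
It fails at once if a tool lying around is moved more than 40 mm (distance of any of pliers, paste_tin, tape_measure, weld_magnet from where it was at the start of the episode above 0.04 m).
It also fails if it takes over 72 s, if anything falls off the work surface, if the arm or the gripper's body presses on something with over 40 N, if the wrist force passes 120 N, or if a joint passes its speed limit or range.

## Working session

There is one attempt and no reset: what is moved stays moved. The work goes in short steps, Python scripts to look and compute and a tool call to move; the robot and the scene stay as the last step left them, time stands still between calls to the robot, and variables do not carry over. Pictures are saved under pics/ and viewed, and the job is handed in when it is done.

Besides the shell and the picture viewer there is one more tool, called after ">>>" as name([rows], argument=value, ...), one row to a line, values as JSON. servo_tool: Moves the arm, as the interface text tells. Its arguments: {"type":"object","properties":{"rows":{"type":"array"},"grip":{"type":"number"}},"required":["rows"]}

```bash
ls; mkdir -p pics; python3 - <<'E'
from bench import robot
import cv2,json,numpy as np
print(robot.get_obs())
for n in ["scene","top","wrist"]:
    s=robot.snapshot(n)
    cv2.imwrite(f"pics/{n}0.png",s["pixels"][:,:,::-1])
    np.savez(f"pics/{n}0.npz",**s)
    print(n,s["camera_matrix"],s["world_from_camera"])
E
```

```text
pics
{'time': 0.0, 'joint_positions': array([ 1.03389497e+00,  8.79343950e-02,  1.37220736e+00, -1.79963574e-05,
        1.68354564e+00, -1.03130079e-01]), 'qvel': array([-1.11026395e-03,  7.18546945e-05,  4.76914690e-04,  1.35368349e-03,
        1.21449489e-03, -1.65572546e-03]), 'joint_torque': array([ 3.02710714e-04, -3.40178847e+01, -3.02430832e+01,  7.18663190e-02,
        3.29462020e-02, -1.37553716e-04]), 'tool_pos': array([0.23092166, 0.4986046 , 0.20433919]), 'ee_rot': array([-3.13950720e+00, -1.97856692e-04,  2.70781917e+00]), 'wrist_force': array([ 0.42548324, -0.66413201,  0.03749994]), 'wrist_torque': array([ 0.02424417, -0.03125271, -0.00975955]), 'width': 0.09405937558173413}
scene [[516.77713007   0.         278.90004401]
 [  0.         516.77713007 202.1152867 ]
 [  0.           0.           1.        ]] [[ 0.83754074 -0.3197616   0.44303277 -0.23946838]
 [-0.54587045 -0.45487665  0.70364244 -1.07460234]
 [-0.02347257 -0.8311677  -0.55552614  0.9958267 ]
 [ 0.          0.          0.          1.        ]]
top [[389.84201326   0.         279.34174122]
 [  0.         389.84201326 216.43906717]
 [  0.           0.           1.        ]] [[ 0.02369101 -0.9812367   0.19134598  0.20009032]
 [-0.99956982 -0.0265596  -0.01244045  0.01758247]
 [ 0.0172891  -0.19096893 -0.98144381  1.28579039]
 [ 0.          0.          0.          1.        ]]
wrist [[299.56091783   0.         280.10400098]
 [  0.         299.56091783 214.67849283]
 [  0.           0.           1.        ]] [[ 4.20061440e-01  8.73691302e-01  2.45381123e-01  1.60562820e-01]
 [ 9.07495302e-01 -4.04171121e-01 -1.14446416e-01  5.32529799e-01]
 [-8.14874980e-04  2.70756743e-01 -9.62647455e-01  3.82893576e-01]
 [ 0.00000000e+00  0.00000000e+00  0.00000000e+00  1.00000000e+00]]
```

View pics/scene0.png

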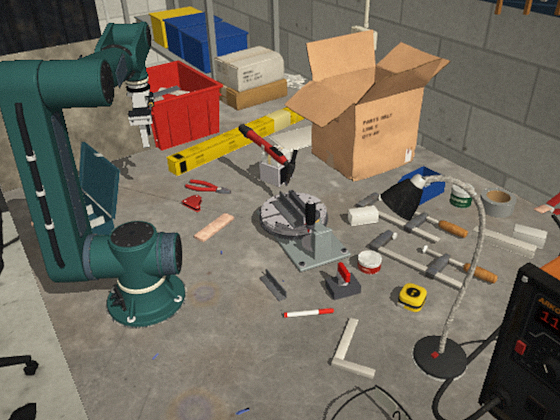

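View pics/top0.png

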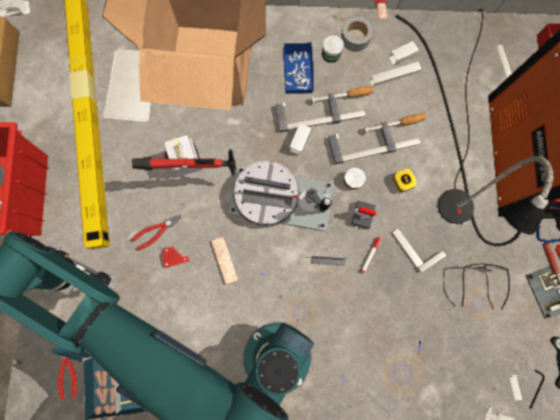

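View pics/wrist0.png

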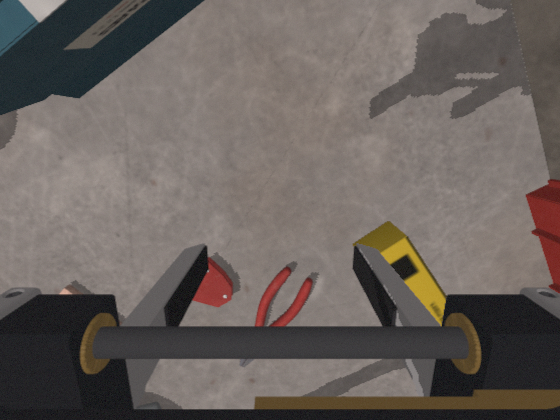

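```bash
cat > h.py <<'E'
import numpy as np, cv2
def load(f): 
    d=np.load(f); return {k:d[k] for k in d}
def ray(s,uv):
    K=s["camera_matrix"];T=s["world_from_camera"]
    d=T[:3,:3]@np.linalg.solve(K,[uv[0],uv[1],1.]); return T[:3,3],d
def back(s,uv,z):
    o,d=ray(s,uv); return o+d*(z-o[2])/d[2]
def proj(s,P):
    K=s["camera_matrix"];T=s["world_from_camera"]
    p=np.linalg.inv(T)@np.append(P,1.); q=K@p[:3]; return q[:2]/q[2]
def crop(s,x0,y0,x1,y1,f,name):
    im=s["pixels"][y0:y1,x0:x1,::-1]
    cv2.imwrite(name,cv2.resize(im,None,fx=f,fy=f,interpolation=cv2.INTER_CUBIC))
def snap(n,tag):
    from bench import robot
    s=robot.snapshot(n); np.savez(f"pics/{n}{tag}.npz",**s); return s
E
python3 - <<'E'
from h import *
t=load("pics/top0.npz"); crop(t,215,140,395,270,4.4,"pics/topc.png")
t=load("pics/scene0.npz"); crop(t,225,110,375,310,3,"pics/scc.png")
E
```

```text
(no output)
```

View pics/topc.png

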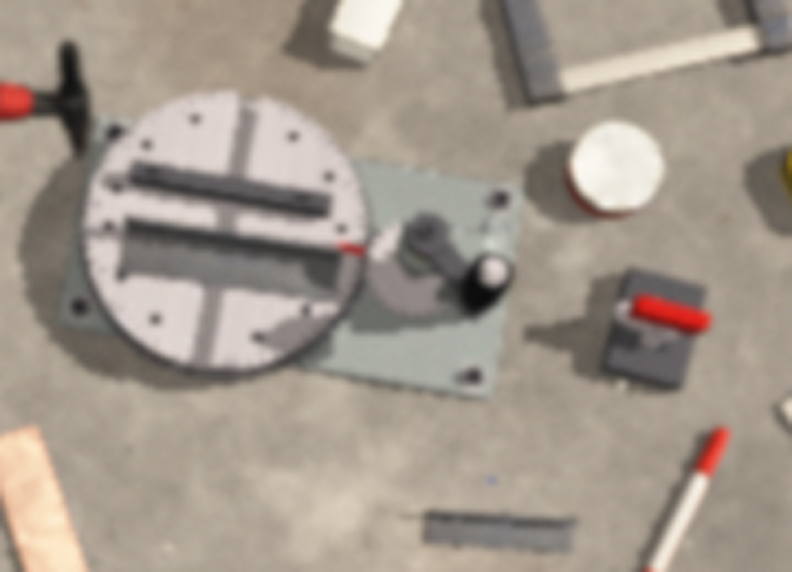

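View pics/scc.png

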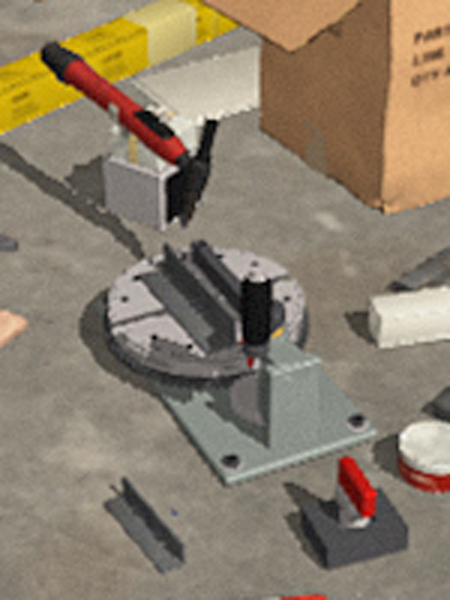

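```bash
python3 - <<'E'
from h import *
t=load("pics/top0.npz")
c=lambda x,y:(215+x/4.4-.4,140+y/4.4-.4)
for n,p,z in [("table L",(82,230),.06),("table R",(370,235),.06),("table top",(232,92),.06),("table bot",(215,370),.06),("slot up",(250,108),.06),("slot bot",(205,362),.06),("redline",(362,249),.06),
 ("angle Ltop",(128,222),.095),("angle Rtop",(340,243),.095),("angle flange L",(122,275),.064),("angle R flange",(338,292),.064),
 ("crank hub",(428,228),.146),("grip top",(492,268),.218),("block1",(630,267),.026),("block2",(707,287),.026),("block3",(685,388),.026),("block4",(605,372),.026),("wing1",(635,308),.078),("wing2",(710,320),.078),("torch black",(68,45),.15),("torch black2",(80,150),.08),
 ("small ang",(425,530),0),("b1",(115,130),.012),("b2",(80,308),.012),("b3",(500,200),.012),("b4",(472,376),.012),("tin",(615,165),.035)]:
    print(n,back(t,c(*p),z).round(4))
E
```

```text
table L [0.516  0.1532 0.06  ]
table R [ 0.5182 -0.0589  0.06  ]
table top [0.6256 0.0461 0.06  ]
table bot [0.4141 0.0521 0.06  ]
slot up [0.6135 0.0322 0.06  ]
slot bot [0.4198 0.0596 0.06  ]
redline [ 0.5074 -0.0531  0.06  ]
angle Ltop [0.5138 0.1167 0.095 ]
angle Rtop [ 0.5026 -0.0353  0.095 ]
angle flange L [0.482 0.122 0.064]
angle R flange [ 0.4736 -0.0359  0.064 ]
crank hub [ 0.502  -0.0933  0.146 ]
grip top [ 0.4576 -0.1276  0.218 ]
block1 [ 0.5076 -0.2583  0.026 ]
block2 [ 0.4937 -0.3165  0.026 ]
block3 [ 0.4158 -0.2982  0.026 ]
block4 [ 0.4264 -0.2384  0.026 ]
wing1 [ 0.4646 -0.2501  0.078 ]
wing2 [ 0.4572 -0.3043  0.078 ]
torch black [0.6253 0.1591 0.15  ]
torch black2 [0.571  0.1552 0.08  ]
small ang [ 0.3073 -0.1071  0.    ]
b1 [0.6088 0.1367 0.012 ]
b2 [0.4675 0.1572 0.012 ]
b3 [ 0.5613 -0.1617  0.012 ]
b4 [ 0.4231 -0.1405  0.012 ]
tin [ 0.5848 -0.2461  0.035 ]
```

>>> servo_tool([
  [[0,0,-0.5],0],
  [[-0.5,-0.35,-1],0],
  [[-1,-0.7,-1],0],
  [[-1,-0.7,-1],0],
])

```text
time: 0.48
tool_pos: [0.2815, 0.4132, 0.288]
ee_rot: [3.138, 0.002, 2.708]
wrist_force: [0.8, 0.7, -0.5]
width: 0.0939
```

>>> servo_tool([
  [[-0.4,-0.28,0],0],
  [[-0.8,-0.56,0],0],
  [[-1,-0.7,0],0],
])

```text
time: 0.73
tool_pos: [0.3306, 0.3272, 0.2856]
ee_rot: [-3.141, 0.001, 2.705]
wrist_force: [-0.1, 0.4, -0.0]
width: 0.0942
```

>>> servo_tool([
  [[-0.4,-0.28,0],0],
  [[-0.8,-0.56,0],0],
  [[-1,-0.7,0],0],
])

```text
time: 0.98
tool_pos: [0.3795, 0.2426, 0.2852]
ee_rot: [-3.14, 0.001, 2.705]
wrist_force: [0.4, -0.2, -0.1]
width: 0.0941
```

>>> servo_tool([
  [[-0.4,-0.28,0],0],
  [[-0.8,-0.56,0],0],
  [[-1,-0.7,0],0],
])

```text
time: 1.23
tool_pos: [0.4286, 0.1581, 0.285]
ee_rot: [-3.14, 0.001, 2.705]
wrist_force: [0.2, 0.4, -0.1]
width: 0.0942
```

>>> servo_tool([
  [[-0.4,-0.28,0],0],
  [[-0.8,-0.56,0],0],
  [[-1,-0.7,0],0],
])

```text
time: 1.48
tool_pos: [0.4776, 0.0735, 0.2847]
ee_rot: [-3.14, 0.0, 2.705]
wrist_force: [0.0, 1.4, 0.1]
width: 0.0939
```

>>> servo_tool([
  [[-0.4,-0.28,0],-0.07],
  [[-0.8,-0.56,0],-0.14],
  [[-1,-0.7,0.2],-0.19],
])

```text
time: 1.73
tool_pos: [0.528, -0.0113, 0.2717]
ee_rot: [-3.14, 0.006, 3.008]
wrist_force: [-0.8, 0.2, -0.3]
width: 0.0939
```

>>> servo_tool([
  [[0,0.2,0.1],0],
  [[0,0.3,0.2],0],
  [[0,0.3,0.2],0],
])

```text
time: 1.98
tool_pos: [0.5278, 0.0174, 0.2509]
ee_rot: [3.141, -0.005, 3.008]
wrist_force: [0.8, 0.4, -0.0]
width: 0.094
```

```bash
python3 - <<'E'
from h import *
from bench import robot
o=robot.get_obs();print(o["tool_pos"],o["ee_rot"])
w=snap("wrist",1); cv2.imwrite("pics/w1.png",cv2.resize(w["pixels"][:,:,::-1],None,fx=1.42,fy=1.42,interpolation=cv2.INTER_CUBIC))
s=snap("scene",1); crop(s,225,110,375,310,3,"pics/scc1.png")
E
```

```text
[0.5278435  0.01742737 0.25091052] [ 3.14097542 -0.00470216  3.00750116]
```

View pics/w1.png

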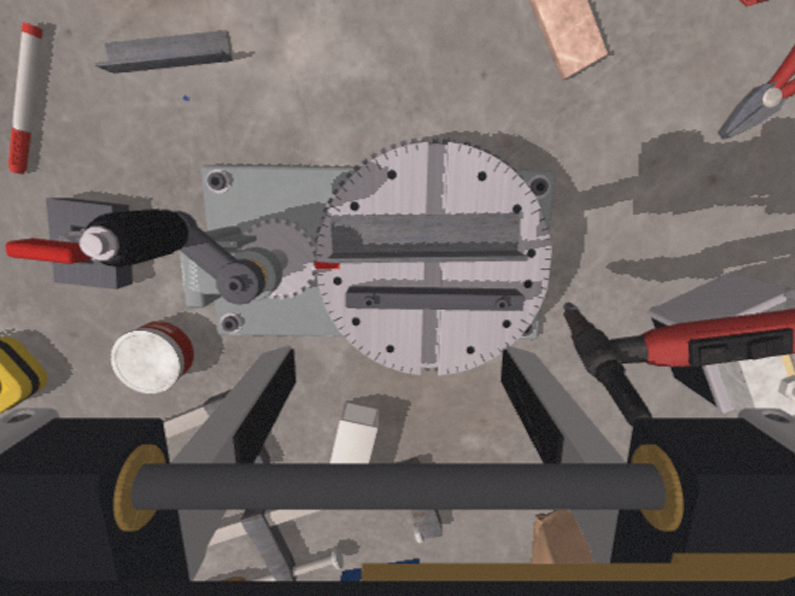

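```bash
python3 - <<'E'
from h import *
w=load("pics/wrist1.npz"); crop(w,215,90,395,270,4.4,"pics/w1a.png"); 
crop(w,385,195,475,300,5.5,"pics/w1b.png")
E
```

```text
(no output)
```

View pics/w1a.png

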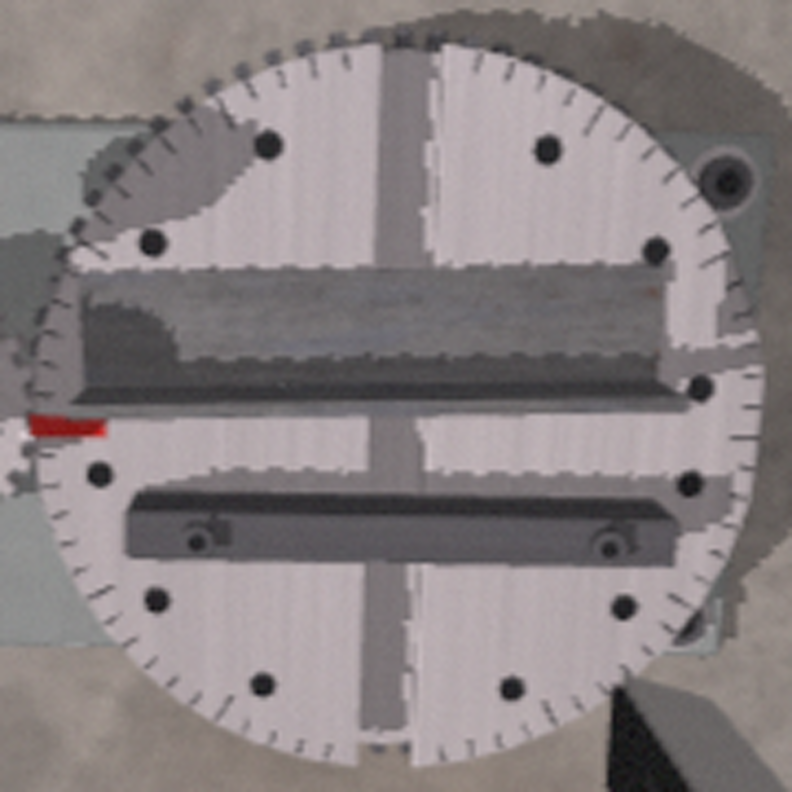

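View pics/w1b.png

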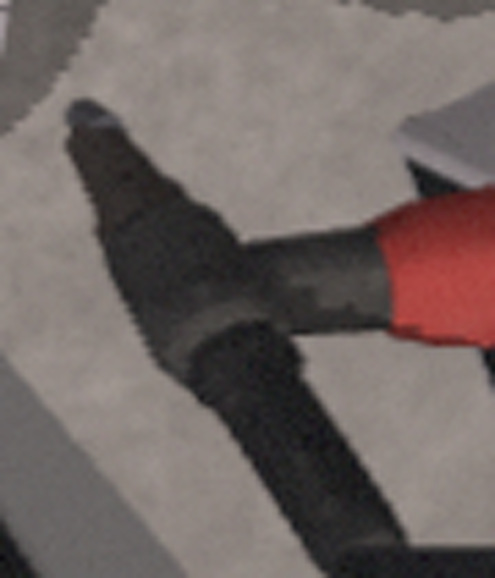

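View pics/scc1.png

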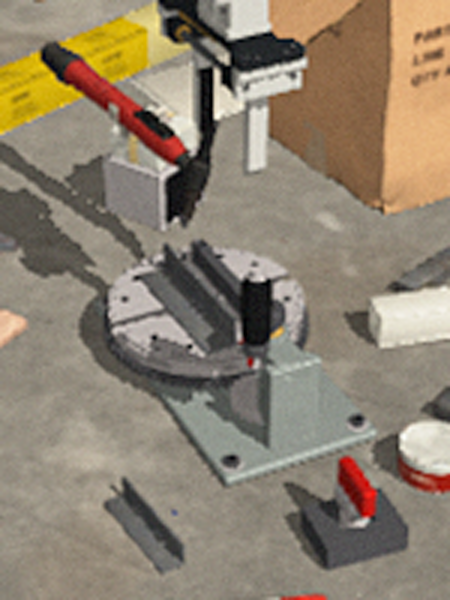

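```bash
cat >> h.py <<'E'
def fitcirc(P,r):
    from scipy.optimize import least_squares
    P=np.array(P)[:,:2]
    f=lambda c:np.hypot(*(P-c).T)-r
    q=least_squares(f,P.mean(0)); return q.x,f(q.x)
E
python3 - <<'E'
from h import *
w=load("pics/wrist1.npz")
c=lambda x,y:((x+.5)/4.4-.5+215,(y+.5)/4.4-.5+90)
rim=[(378,43),(443,44),(590,97),(690,190),(757,300),(762,400),(757,440),(738,520),(412,766),(357,766),(250,735),(135,650),(65,550),(215,100),(280,67),(500,757),(560,735)]
P=[back(w,c(*p),.06) for p in rim]
C,res=fitcirc(P,.104);print("C",C,(res*1e3).round(1))
for p,q in [((381,44),(441,46)),((375,262),(428,262)),((358,766),(412,766)),((370,470),(424,470))]:
    print((back(w,c(*p),.06)+back(w,c(*q),.06))/2)
print("red",back(w,c(30,427),.06),back(w,c(105,428),.06))
# angle
for n,p,z in [("fl L",(78,272),.064),("fl R",(664,263),.064),("up L",(75,402),.095),("up R",(688,398),.095),("fl mid",(380,267),.064),
 ("fence topfr L",(130,558),.086),("fence R",(675,565),.086),("fence front top L",(135,510),.086),("fence fr R",(668,518),.086)]:
    print(n,back(w,c(*p),z).round(4))
c2=lambda x,y:((x+.5)/5.5-.5+385,(y+.5)/5.5-.5+195)
c3=lambda x,y:((x+.5)/3-.5+225,(y+.5)/3-.5+110)
s=load("pics/scene1.npz")
o1,d1=ray(w,c2(85,105)); o2,d2=ray(s,c3(185,228))
A=np.stack([d1,-d2],1); k=np.linalg.lstsq(A,o2-o1,rcond=None)[0]
print("tip tri",o1+k[0]*d1,o2+k[1]*d2, "at z80:",back(w,c2(85,105),.08),back(s,c3(185,228),.08))
print("proj C scene",(proj(s,[*C,.06])-[225,110])*3)
E
```

```text
C [0.52288109 0.05094091] [ 0.1 -0.  -1.3 -2.   1.  -1.3 -2.  -2.  -0.9 -0.6 -1.8 -3.  -1.6 -0.9
 -0.5  1.2  1.8]
[0.42060192 0.06557967 0.06      ]
[0.4758105  0.05691689 0.06      ]
[0.62459461 0.0352925  0.06      ]
[0.53354922 0.04919321 0.06      ]
red [ 0.50726049 -0.05258541  0.06      ] [ 0.51038598 -0.03155773  0.06      ]
fl L [ 0.4664 -0.0309  0.064 ]
fl R [0.4853 0.1272 0.064 ]
up L [ 0.4972 -0.0323  0.095 ]
up R [0.5171 0.123  0.095 ]
fl mid [0.4761 0.0507 0.064 ]
fence topfr L [ 0.5423 -0.0267  0.086 ]
fence R [0.564  0.1196 0.086 ]
fence front top L [ 0.5293 -0.0232  0.086 ]
fence fr R [0.5506 0.1185 0.086 ]
tip tri [0.56737257 0.1618582  0.07492524] [0.56962396 0.16056966 0.07517507] at z80: [0.56571577 0.1599473  0.08      ] [0.56538369 0.15409641 0.08      ]
proj C scene [204.99224684 297.09288577]
```

>>> servo_tool([
  [[0.45,0.2,0.3],0.009],
  [[0.945,0.411,0.7],0.009],
  [[0.945,0.411,1],0.009],
  [[0.945,0.411,1],0.009],
])

```text
time: 2.42
tool_pos: [0.4494, 0.0605, 0.1648]
ee_rot: [-3.139, -0.018, 2.995]
wrist_force: [-1.2, -0.2, -2.1]
width: 0.0941
```

>>> servo_tool([
  [[0,0,0.5],0],
  [[0,0,1],0],
  [[0,0,1],0],
  [[0,0,1],0],
])

```text
time: 2.75
tool_pos: [0.4582, 0.0587, 0.0939]
ee_rot: [-3.141, -0.002, 2.992]
wrist_force: [-0.0, 0.6, 1.1]
width: 0.0941
```

```bash
python3 - <<'E'
from h import *
from bench import robot
o=robot.get_obs();print(o["tool_pos"],o["ee_rot"],o["wrist_force"])
w=snap("wrist",2); cv2.imwrite("pics/w2.png",cv2.resize(w["pixels"][:,:,::-1],None,fx=1.42,fy=1.42,interpolation=cv2.INTER_CUBIC))
E
```

```text
[0.45823041 0.05874701 0.09385318] [-3.1409584e+00 -2.0680660e-03  2.9922664e+00] [-0.03679877  0.59384497  1.11941912]
```

View pics/w2.png

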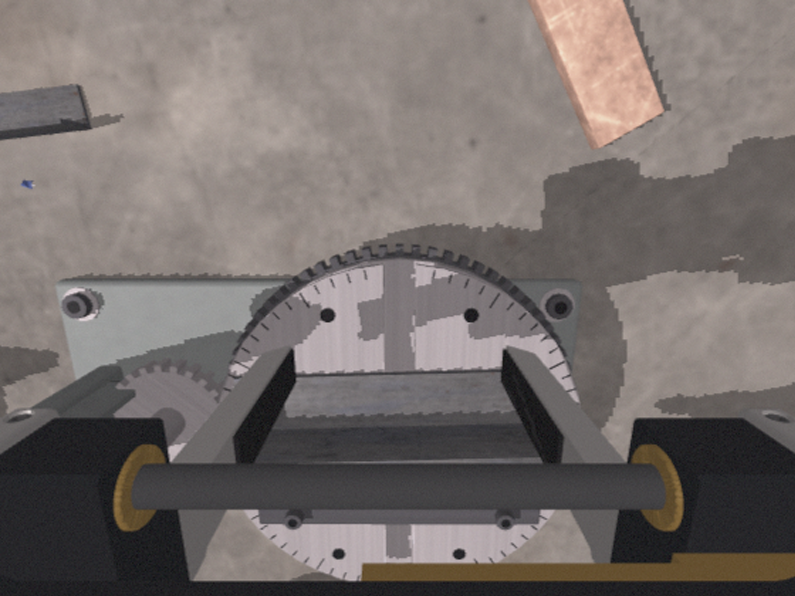

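>>> servo_tool([
  [[0,0,0.2],0],
  [[0,0,0.3],0],
  [[0,0,0.36],0],
  [[0,0,0.36],0],
])

```text
time: 3.13
tool_pos: [0.4594, 0.0589, 0.0659]
ee_rot: [3.141, 0.002, 2.992]
wrist_force: [0.1, -0.9, -0.3]
width: 0.0935
```

>>> servo_tool([
  [[0,0,0.04],0],
  [[0,0,0.04],0],
])

```text
time: 3.3
tool_pos: [0.4589, 0.059, 0.0622]
ee_rot: [3.141, 0.001, 2.992]
wrist_force: [0.1, -0.2, -0.4]
width: 0.094
```

>>> servo_tool([
  [[-0.05,0,0.01],0],
  [[-0.1,0,0.01],0],
  [[-0.15,0,0.01],0],
  [[-0.2,0,0.01],0],
  [[-0.25,0,0.01],0],
  [[-0.3,0,0.01],0],
  [[-0.34,0,0.01],0],
  [[-0.38,0,0.01],0],
  [[-0.41,0,0.01],0],
  [[-0.44,0,0.01],0],
])

```text
time: 4.13
tool_pos: [0.4932, 0.0537, 0.0606]
ee_rot: [3.142, -0.0, 2.992]
wrist_force: [-1.3, 0.1, 0.4]
width: 0.094
```

>>> servo_tool([
  [[-0.02,0,-0.01],0],
  [[-0.04,0,-0.01],0],
  [[-0.05,0,-0.01],0],
  [[-0.06,0,-0.01],0],
])

```text
time: 4.47
tool_pos: [0.4954, 0.0534, 0.0607]
ee_rot: [-3.141, -0.006, 2.992]
wrist_force: [-7.2, 1.8, 3.5]
width: 0.0939
```

>>> servo_tool([
  [[-0.02,0,0],0],
  [[-0.03,0,0],0],
  [[-0.03,0,0],0],
])

```text
time: 4.72
tool_pos: [0.4955, 0.0534, 0.0606]
ee_rot: [-3.141, -0.011, 2.992]
wrist_force: [-12.0, 2.0, 7.0]
width: 0.0939
```

```bash
python3 - <<'E'
from h import *
w=snap("wrist",3); cv2.imwrite("pics/w3.png",cv2.resize(w["pixels"][:,:,::-1],None,fx=1.42,fy=1.42,interpolation=cv2.INTER_CUBIC))
E
```

```text
(no output)
```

View pics/w3.png

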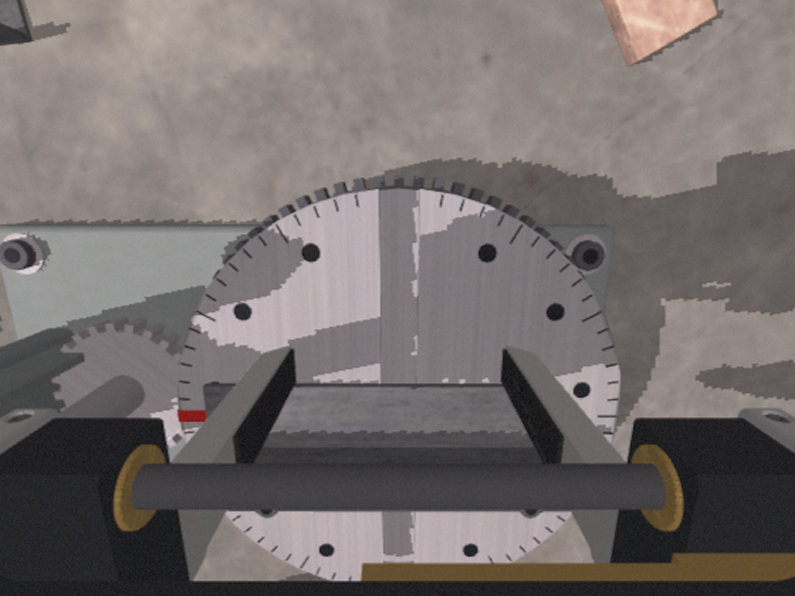

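>>> servo_tool([
  [[0.1,0,-0.05],0],
  [[0.3,0,-0.3],0],
  [[0.3,0,-1],0],
  [[0.3,0,-1],0],
])

```text
time: 5.1
tool_pos: [0.4783, 0.0563, 0.1461]
ee_rot: [3.141, 0.008, 2.992]
wrist_force: [1.2, 0.6, 1.0]
width: 0.094
```

```bash
python3 - <<'E'
from bench import robot
o=robot.get_obs();print(o["tool_pos"],o["ee_rot"],o["joint_positions"])
E
```

```text
[0.47827331 0.05627817 0.14612071] [3.14063228 0.00835311 2.9924836 ] [-4.62289102e-04 -5.29772229e-02  1.63083497e+00 -2.87328663e-04
  1.55533168e+00 -1.42215034e+00]
```

>>> servo_tool([
  [[0,0,-0.5],0],
  [[0,0,-1],0],
  [[0,-0.3,-1],0],
  [[0,-0.7,-1],0],
  [[0,-1,-1],0],
])

```text
time: 5.52
tool_pos: [0.4657, -0.0244, 0.2235]
ee_rot: [-3.14, 0.006, 2.993]
wrist_force: [0.8, 0.5, 0.4]
width: 0.0939
```

>>> servo_tool([
  [[0,-0.5,-0.4],0],
  [[-0.2,-1,-0.5],0],
  [[-0.4,-1,-0.5],0],
])

```text
time: 5.77
tool_pos: [0.4848, -0.1117, 0.2657]
ee_rot: [-3.137, 0.009, 2.987]
wrist_force: [0.6, 0.5, -0.2]
width: 0.0939
```

>>> servo_tool([
  [[0,-0.5,0],0],
  [[0,-1,0],0],
  [[0,-1,0],0],
])

```text
time: 6.02
tool_pos: [0.4719, -0.1923, 0.2614]
ee_rot: [-3.137, 0.002, 2.985]
wrist_force: [0.4, 1.4, -0.5]
width: 0.0938
```

>>> servo_tool([
  [[0,-0.5,0],0.08],
  [[0,-1,0],0.16],
  [[0,-1,0],0.24],
  [[0,-1,0],0.32],
  [[0,-1,0],0.4],
  [[0,-1,0],0.48],
  [[0,-1,0],0.56],
  [[0,-1,0],0.64],
  [[0,-1,0],0.72],
  [[0,-1,0],0.8],
  [[0,-1,0],0.88],
  [[0,-1,0],0.96],
])

```text
time: 7.02
tool_pos: [0.4611, -0.265, 0.262]
ee_rot: [3.139, 0.001, 1.486]
wrist_force: [0.5, 0.3, -0.1]
width: 0.0942
```

```bash
python3 - <<'E'
from h import *
from bench import robot
o=robot.get_obs();print(o["tool_pos"],o["ee_rot"],o["joint_positions"])
w=snap("wrist",4); cv2.imwrite("pics/w4.png",cv2.resize(w["pixels"][:,:,::-1],None,fx=1.42,fy=1.42,interpolation=cv2.INTER_CUBIC))
E
```

```text
[ 0.46109447 -0.26504872  0.26200738] [3.13922062e+00 1.45743347e-03 1.48603769e+00] [-6.28313166e-01  4.03966129e-02  1.30920488e+00 -2.11071820e-05
  1.78920723e+00 -5.43560855e-01]
```

View pics/w4.png

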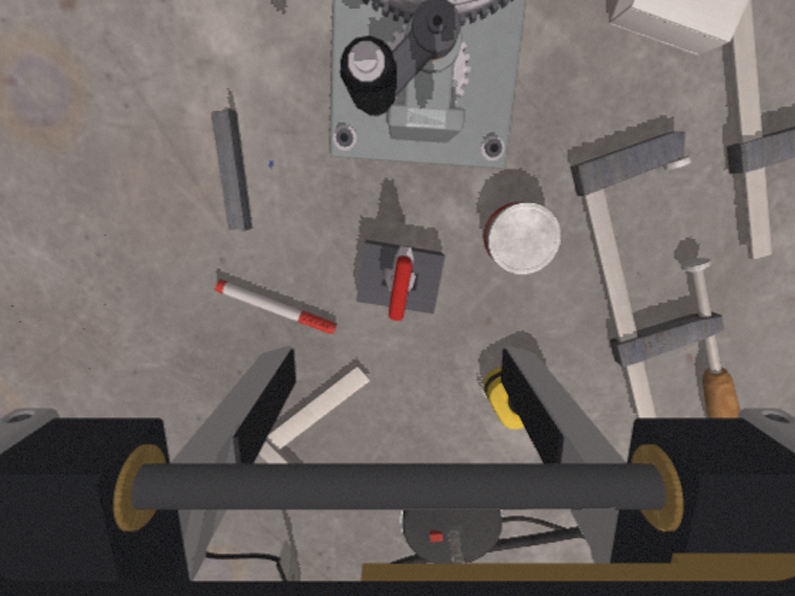

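```bash
python3 - <<'E'
from h import *
w=load("pics/wrist4.npz"); crop(w,240,155,325,235,8,"pics/w4a.png")
crop(w,215,0,380,125,4.4,"pics/w4b.png")
E
```

```text
(no output)
```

View pics/w4a.png

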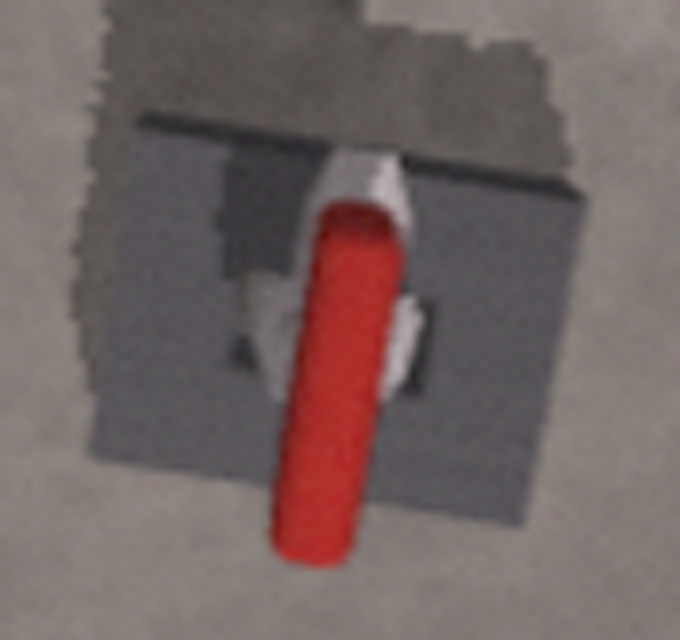

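View pics/w4b.png

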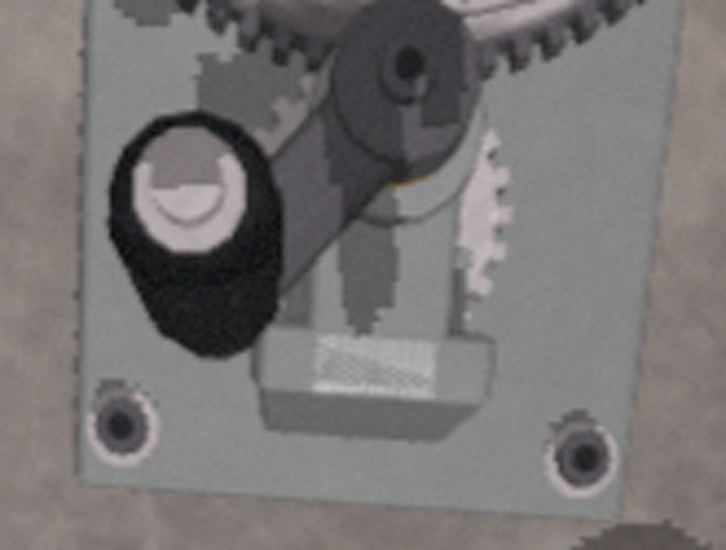

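```bash
python3 - <<'E'
from h import *
w=load("pics/wrist4.npz")
c=lambda x,y:((x+.5)/8-.5+240,(y+.5)/8-.5+155)
B=[back(w,c(*p),.026) for p in [(137,127),(585,200),(523,524),(92,458)]]
B=np.array(B); print(B.round(4), "cen",B.mean(0))
for i in range(4): print(np.linalg.norm(B[i]-B[(i+1)%4]), np.degrees(np.arctan2(*(B[i]-B[(i+1)%4])[1::-1])))
for p in [(358,225),(362,205),(312,565)]: print("wing",back(w,c(*p),.078))
a=[(318,240),(402,250),(273,535),(352,545)]
W=[back(w,c(*p),.078) for p in a];print(np.round(W,4)); W=np.array(W)
print(np.degrees(np.arctan2(*(W[0]-W[2])[1::-1])),np.degrees(np.arctan2(*(W[1]-W[3])[1::-1])))
print("nose",back(w,c(362,155),.041))
print("collar",back(w,c(245,300),.032),back(w,c(425,310),.032))
g=lambda x,y:((x+.5)/4.4-.5+215,(y+.5)/4.4-.5)
print("pin top",back(w,g(190,197),.218),"hub",back(w,g(408,62),.146),)
E
```

```text
[[ 0.433  -0.2362  0.026 ]
 [ 0.5093 -0.2554  0.026 ]
 [ 0.4949 -0.3133  0.026 ]
 [ 0.4187 -0.2943  0.026 ]] cen [ 0.46399137 -0.27480759  0.026     ]
0.07867418819091904 165.86750399308903
0.05959285901756788 76.01757506676158
0.07847173036926823 -13.952112825588268
0.05984078168836915 -103.78882506104208
wing [ 0.46942151 -0.24758347  0.078     ]
wing [ 0.47027537 -0.24457607  0.078     ]
wing [ 0.45776527 -0.30118372  0.078     ]
[[ 0.4631 -0.2494  0.078 ]
 [ 0.4758 -0.252   0.078 ]
 [ 0.4521 -0.2957  0.078 ]
 [ 0.4644 -0.2984  0.078 ]]
76.53119806473627 76.13304874594186
nose [ 0.47116388 -0.24220898  0.041     ]
collar [ 0.44901014 -0.26682049  0.032     ] [ 0.47996978 -0.2712378   0.032     ]
pin top [ 0.45884458 -0.12983346  0.218     ] hub [ 0.50069574 -0.09176531  0.146     ]
```

>>> servo_tool([
  [[-0.1,0.045,0.4],0.05],
  [[-0.11,0.045,0.8],0.098],
  [[-0.11,0.045,1],0.098],
  [[-0.11,0.045,1],0.098],
  [[-0.11,0.045,1],0.098],
])

```text
time: 7.48
tool_pos: [0.4633, -0.2737, 0.1811]
ee_rot: [-3.141, -0.0, 1.34]
wrist_force: [0.2, -0.1, 0.0]
width: 0.0939
```

>>> servo_tool([
  [[0,0,0.4],0],
  [[0,0,0.8],0],
  [[0,0,0.8],0],
  [[0,0,0.8],0],
  [[0,0,0.8],0],
])

```text
time: 7.9
tool_pos: [0.4648, -0.275, 0.1206]
ee_rot: [3.137, 0.002, 1.339]
wrist_force: [0.3, 0.8, 0.8]
width: 0.094
```

```bash
python3 - <<'E'
from h import *
from bench import robot
o=robot.get_obs();print(o["tool_pos"],o["ee_rot"],o["joint_positions"])
w=snap("wrist",5); cv2.imwrite("pics/w5.png",cv2.resize(w["pixels"][:,:,::-1],None,fx=1.42,fy=1.42,interpolation=cv2.INTER_CUBIC))
E
```

```text
[ 0.46483767 -0.274984    0.12058903] [3.13705678e+00 1.82437817e-03 1.33875915e+00] [-6.39268474e-01  9.36427827e-02  1.53294407e+00  1.21571326e-04
  1.51011829e+00 -4.07242514e-01]
```

View pics/w5.png

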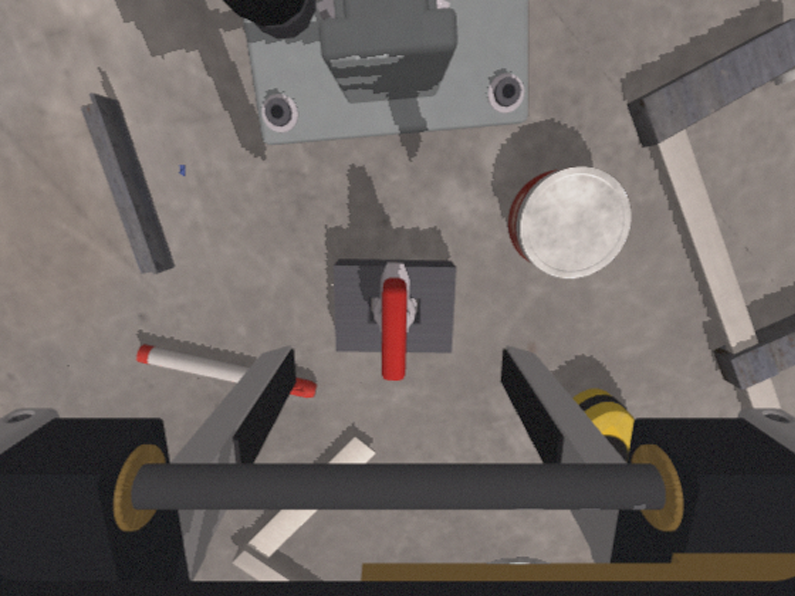

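```bash
python3 - <<'E'
from h import *
w=load("pics/wrist5.npz"); crop(w,225,175,330,275,7,"pics/w5a.png")
E
```

```text
(no output)
```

View pics/w5a.png

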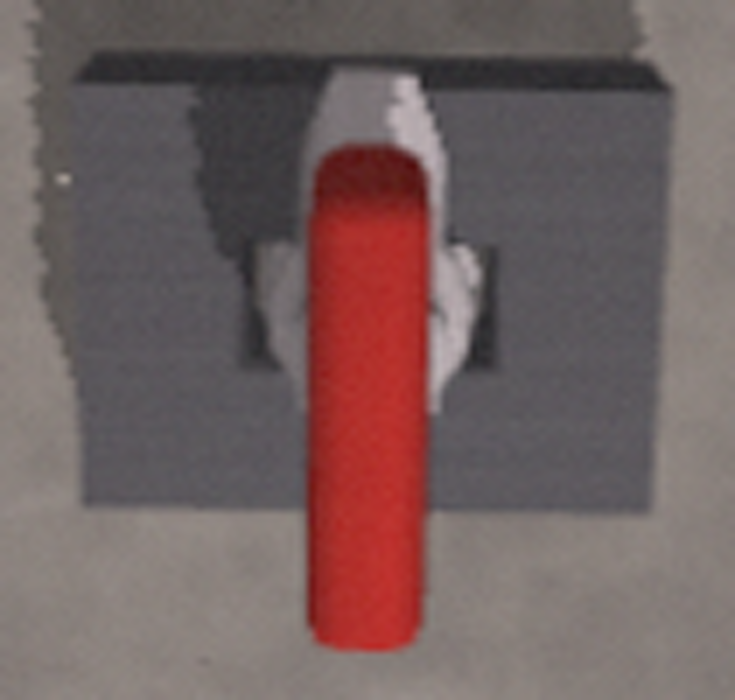

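```bash
python3 - <<'E'
from h import *
w=load("pics/wrist5.npz")
c=lambda x,y:((x+.5)/7-.5+225,(y+.5)/7-.5+175)
B=np.array([back(w,c(*p),.026) for p in [(75,85),(672,90),(652,512),(82,505)]])
print("block",B.mean(0))
a=back(w,c(369,205),.078);b=back(w,c(365,648),.078);print("wing",a,b,(a+b)/2,np.linalg.norm(a-b),np.arctan2(*(a-b)[1::-1]))
a=back(w,c(310,400),.078);b=back(w,c(428,400),.078);print((a+b)/2)
n=back(w,c(380,70),.041);print("nose tip",n)
T=np.array([.46484,-.27498]);yaw=1.3388
for P in (B.mean(0),n):
  d=P[:2]-T;print("in tool",d@[np.cos(yaw),np.sin(yaw)],d@[np.sin(yaw),-np.cos(yaw)])
E
```

```text
block [ 0.46374081 -0.27509895  0.026     ]
wing [ 0.46984866 -0.24938566  0.078     ] [ 0.45723001 -0.30028278  0.078     ] [ 0.46353934 -0.27483422  0.078     ] 0.05243803579147959 1.3277718951212842
[ 0.46467356 -0.27107751  0.078     ]
nose tip [ 0.47297324 -0.2416335   0.041     ]
in tool -0.00036848904283933077 -0.0010423960325996956
in tool 0.03432312241012479 0.00024828898284840704
```

>>> servo_tool([
  [[0,-0.012,0.3],0.006],
  [[0,-0.012,0.6],0.006],
  [[0,-0.012,0.8],0.006],
  [[0,-0.012,0.85],0.006],
  [[0,-0.012,0.85],0.006],
])

```text
time: 8.37
tool_pos: [0.4628, -0.274, 0.0502]
ee_rot: [3.141, 0.0, 1.329]
wrist_force: [-0.1, 0.3, -0.6]
width: 0.0939
```

>>> servo_tool([
  [[0,0,0],0],
  [[0,0,0],0],
  [[0,0,0],0],
  [[0,0,0],0],
  [[0,0,0],0],
  [[0,0,0],0],
  [[0,0,0],0],
  [[0,0,0],0],
], grip=1)

```text
time: 9.03
tool_pos: [0.4624, -0.2737, 0.0495]
ee_rot: [-3.142, -0.0, 1.329]
wrist_force: [0.3, 0.4, -0.1]
width: 0.0443
```

>>> servo_tool([
  [[0,0,0],0],
  [[0,0,0],0],
  [[0,0,0],0],
  [[0,0,0],0],
  [[0,0,0],0],
  [[0,0,0],0],
  [[0,0,0],0],
  [[0,0,0],0],
])

```text
time: 9.7
tool_pos: [0.4625, -0.2737, 0.0494]
ee_rot: [3.141, -0.0, 1.329]
wrist_force: [1.3, -0.4, -0.2]
width: 0.0134
```

>>> servo_tool([
  [[0,0,-0.1],0],
  [[0,0,-0.5],0],
  [[0,0,-1],0],
  [[0,0,-1],0],
])

```text
time: 10.03
tool_pos: [0.4661, -0.2764, 0.1384]
ee_rot: [3.128, 0.006, 1.329]
wrist_force: [0.3, -0.6, 0.1]
width: 0.014
```

>>> servo_tool([
  [[0,0,-0.5],0],
  [[0,0,-1],0],
  [[0,0,-1],0],
])

```text
time: 10.28
tool_pos: [0.4653, -0.2759, 0.2189]
ee_rot: [3.127, 0.006, 1.329]
wrist_force: [1.0, -0.2, 0.6]
width: 0.0135
```

>>> servo_tool([
  [[0,0,-0.5],0],
  [[0,0,-1],0],
  [[0,0,-1],0],
  [[0,0,-1],0],
])

```text
time: 10.62
tool_pos: [0.4633, -0.2745, 0.2927]
ee_rot: [3.135, 0.003, 1.329]
wrist_force: [-0.3, -0.3, -0.9]
width: 0.0136
```

>>> servo_tool([
  [[0.3,0,0],0],
  [[0.7,0,0],0],
  [[1,0,0],0],
])

```text
time: 10.87
tool_pos: [0.4811, -0.1945, 0.2868]
ee_rot: [-3.137, -0.002, 1.328]
wrist_force: [0.5, -0.1, -1.4]
width: 0.014
```

>>> servo_tool([
  [[0.4,0,0],0],
  [[0.8,0,0],0],
  [[1,0,0],0],
])

```text
time: 11.12
tool_pos: [0.5004, -0.1151, 0.287]
ee_rot: [-3.138, -0.002, 1.331]
wrist_force: [-0.1, -0.4, -3.0]
width: 0.0136
```

>>> servo_tool([
  [[0.4,0,0],0],
  [[0.8,0,0],0],
  [[1,0,0],0],
])

```text
time: 11.37
tool_pos: [0.5195, -0.0375, 0.2868]
ee_rot: [-3.137, -0.002, 1.332]
wrist_force: [0.9, 0.7, -2.1]
width: 0.014
```

>>> servo_tool([
  [[0.4,-0.3,0],-0.06],
  [[0.8,-0.6,0],-0.06],
  [[1,-0.76,0],-0.06],
  [[1,-0.76,0],-0.06],
  [[1,-0.76,0],-0.06],
])

```text
time: 11.78
tool_pos: [0.4792, 0.0522, 0.2877]
ee_rot: [-3.139, 0.001, 1.425]
wrist_force: [0.7, -0.3, -0.7]
width: 0.0141
```

```bash
python3 - <<'E'
from h import *
from bench import robot
o=robot.get_obs();print(o["tool_pos"],o["ee_rot"],o["width"])
w=snap("wrist",6); cv2.imwrite("pics/w6.png",cv2.resize(w["pixels"][:,:,::-1],None,fx=1.42,fy=1.42,interpolation=cv2.INTER_CUBIC))
E
```

```text
[0.47921835 0.0521882  0.28769934] [-3.13918413e+00  8.60721858e-04  1.42525655e+00] 0.014051072548318076
```

View pics/w6.png

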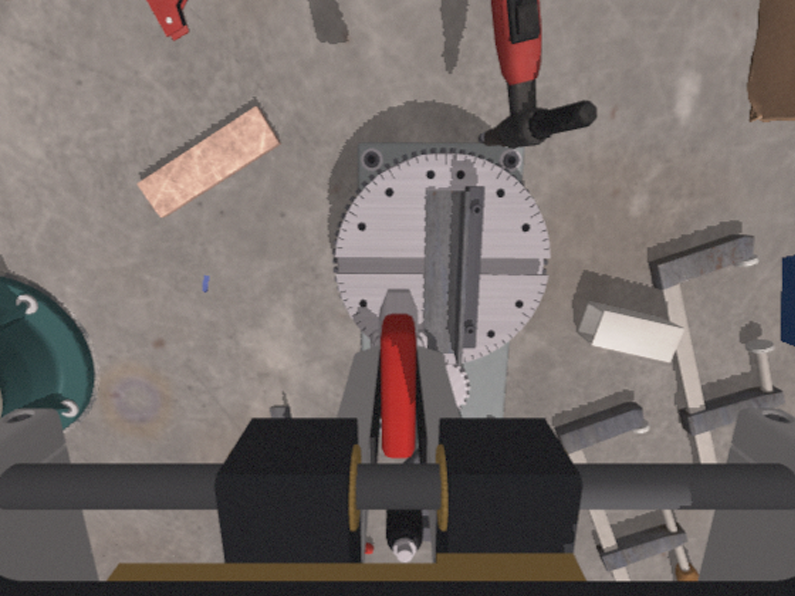

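```bash
python3 - <<'E'
from h import *
w=load("pics/wrist6.npz"); crop(w,225,80,425,260,4,"pics/w6a.png")
E
```

```text
(no output)
```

View pics/w6a.png

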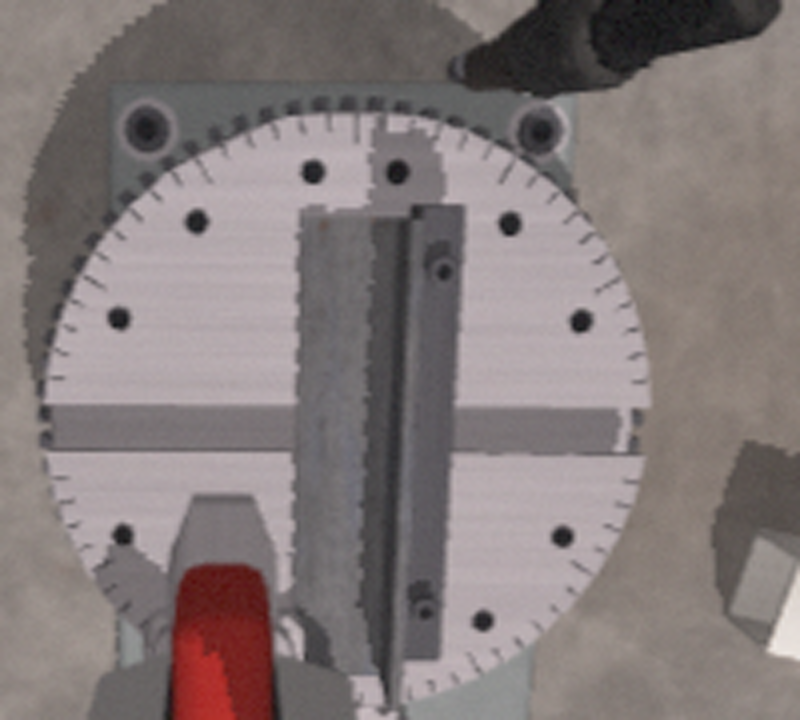

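```bash
python3 - <<'E'
from h import *
w=load("pics/wrist6.npz")
c=lambda x,y:((x+.5)/4-.5+225,(y+.5)/4-.5+80)
b=lambda x,y,z=.06:back(w,c(x,y),z)
rim=[(356,112),(270,120),(440,125),(650,400),(645,460),(580,595),(50,405),(44,452),(80,270),(125,200),(617,275),(575,205),(470,690)]
C,r=fitcirc([b(*p) for p in rim],.104);print("C",C,(r*1e3).round(1))
a=(b(46,405)+b(46,451))/2; e=(b(645,408)+b(645,453))/2; print("slot",a,e,(a+e)/2, np.arctan2(*(e-a)[1::-1]), np.linalg.norm(e-a), np.linalg.norm(b(200,405)-b(200,450)))
C=np.array([.5226,.0504]); y=-.148; X=np.array([np.cos(y),np.sin(y)]);Y=np.array([-X[1],X[0]])
def tf(P): d=P[:2]-C; return (1e3*d@X).round(1),(1e3*d@Y).round(1)
print("slot mid pts in table", [tf((b(x,405+ (x-46)*3/600)+b(x,450+(x-46)*3/600))/2) for x in (60,150,250,500)])
print("flange edge",tf(b(300,210,.064)),tf(b(296,400,.064)),tf(b(293,560,.064)))
print("upright top", tf(b(409,215,.095)),tf(b(395,690,.095)))
print("fence top far", tf(b(464,207,.086)),tf(b(440,660,.086)))
print("tip", b(457,67,.08), b(457,67,.075))
E
```

```text
C [0.52250622 0.04993976] [-0.2  0.9 -0.5 -0.   0.1 -0.5 -2.5  0.   0.7  2.6 -1.   0.6  2.6]
slot [0.42099761 0.06621227 0.06      ] [0.62418464 0.03565774 0.06      ] [0.52259112 0.050935   0.06      ] -0.14925802123379434 0.2054715193048169 0.015616092894343899
slot mid pts in table [(np.float64(-98.0), np.float64(0.8)), (np.float64(-67.1), np.float64(0.8)), (np.float64(-32.8), np.float64(0.7)), (np.float64(52.9), np.float64(0.5))]
flange edge (np.float64(-17.4), np.float64(73.0)) (np.float64(-17.5), np.float64(11.2)) (np.float64(-17.5), np.float64(-45.1))
upright top (np.float64(13.3), np.float64(71.8)) (np.float64(15.5), np.float64(-80.9))
fence top far (np.float64(31.3), np.float64(74.2)) (np.float64(31.7), np.float64(-73.7))
tip [0.56725751 0.15977583 0.08      ] [0.56823333 0.16015343 0.075     ]
```

```bash
python3 - <<'E'
from h import *
w=load("pics/wrist6.npz")
c=lambda x,y:((x+.5)/4-.5+225,(y+.5)/4-.5+80)
T=np.array([.47922,.05219]);yaw=1.4253
for p,z in [((193,495),.279),((262,495),.279),((220,568),.288+.0285),((183,600),.288+.0285),((266,600),.288+.0285)]:
  d=back(w,c(*p),z)[:2]-T;print("in tool",d@[np.cos(yaw),np.sin(yaw)],d@[np.sin(yaw),-np.cos(yaw)])
E
```

```text
in tool 0.034496258082090496 -0.0036733494731945506
in tool 0.03450206373463486 0.0073976126182443095
in tool 0.03371732806020716 0.0007624526468982281
in tool 0.029315653659553645 -0.004103607474083538
in tool 0.029322644237184208 0.006809619061462523
```

>>> servo_tool([
  [[0.06,0.015,0.4],0.002],
  [[0.06,0.015,0.8],0.002],
  [[0.06,0.015,1],0.002],
  [[0.06,0.015,1],0.002],
])

```text
time: 12.17
tool_pos: [0.4794, 0.0546, 0.2032]
ee_rot: [-3.13, 0.002, 1.418]
wrist_force: [-0.1, 0.0, -2.5]
width: 0.0137
```

>>> servo_tool([
  [[0,0,0.4],0],
  [[0,0,0.8],0],
  [[0,0,1],0],
  [[0,0,1],0],
  [[0,0,1],0],
  [[0,0,1],0],
])

```text
time: 12.67
tool_pos: [0.4836, 0.0555, 0.1317]
ee_rot: [3.138, -0.0, 1.419]
wrist_force: [0.3, -0.6, -1.2]
width: 0.0137
```

```bash
python3 - <<'E'
from h import *
from bench import robot
o=robot.get_obs();print(o["tool_pos"],o["ee_rot"],o["width"])
w=snap("wrist",7); crop(w,180,130,380,280,4,"pics/w7.png")
E
```

```text
[0.48359591 0.05545479 0.1316729 ] [ 3.13802794e+00 -4.97046495e-04  1.41881482e+00] 0.01370744932917868
```

View pics/w7.png

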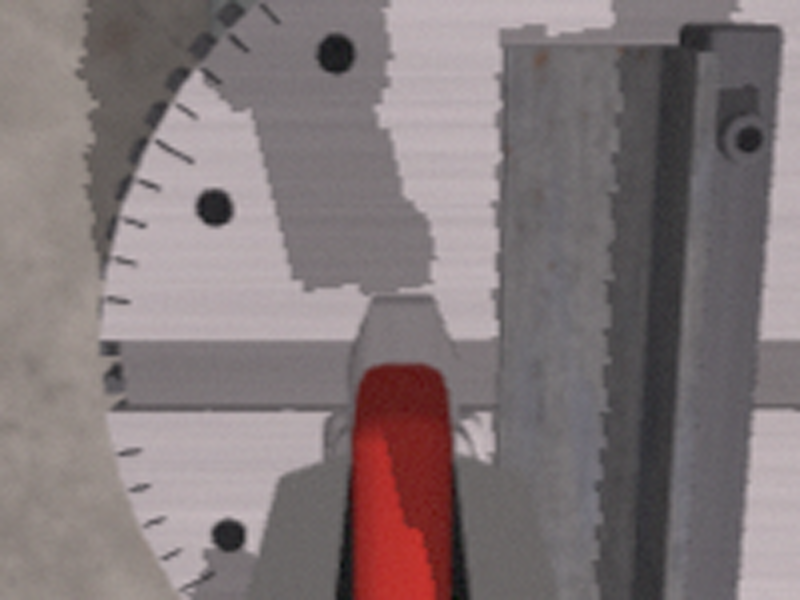

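```bash
cat > s.py <<'E'
from h import *
w=load("pics/wrist7.npz")
c=lambda x,y:((x+.5)/4-.5+180,(y+.5)/4-.5+130)
T=np.array([.4836,.05545]);yaw=1.4188
def tool(x,y,z):
  d=back(w,c(x,y),z)[:2]-T;return np.array([d@[np.cos(yaw),np.sin(yaw)],d@[np.sin(yaw),-np.cos(yaw)]])*1e3
print("slot edges",tool(130,341,.06),tool(320,341,.06),tool(480,341,.06),tool(130,407,.06),tool(320,408,.06))
print("nose",tool(370,297,.1232),tool(436,297,.1232))
print("wingends",tool(400,365,.1317+.0285))
print("flange",tool(498,300,.064),tool(503,50,.064),tool(495,450,.064))
E
python3 s.py
```

```text
slot edges [  9.31461173 -57.56953997] [  9.27301652 -16.43979994] [ 9.23793791 18.24626065] [ -5.75636122 -58.48270212] [ -6.04287284 -16.71601517]
nose [34.26549992 -4.11710026] [34.25678826  6.46794402]
wingends [34.0272158   0.57276306]
flange [19.35304798 21.60152076] [70.74566054 21.47614437] [-14.43009516  21.68393744]
```

>>> servo_tool([
  [[0.006,-0.025,0.1],-0.002],
  [[0.006,-0.025,0.2],-0.002],
  [[0.006,-0.025,0.3],-0.002],
  [[0.006,-0.025,0.3],-0.002],
  [[0.006,-0.025,0.3],-0.002],
])

```text
time: 13.13
tool_pos: [0.4793, 0.0569, 0.1045]
ee_rot: [-3.14, 0.0, 1.423]
wrist_force: [0.3, 1.5, -1.9]
width: 0.0138
```

>>> servo_tool([
  [[-0.003,0.025,0.04],0],
  [[-0.003,0.025,0.08],0],
  [[-0.003,0.025,0.12],0],
  [[-0.003,0.025,0.16],0],
  [[-0.003,0.025,0.16],0],
])

```text
time: 13.55
tool_pos: [0.4815, 0.0563, 0.0917]
ee_rot: [-3.14, 0.0, 1.423]
wrist_force: [-0.9, -0.8, -1.8]
width: 0.0139
```

>>> servo_tool([
  [[0,0,0.04],0],
  [[0,0,0.07],0],
  [[0,0,0.1],0],
  [[0,0,0.1],0],
])

```text
time: 13.88
tool_pos: [0.4816, 0.0563, 0.084]
ee_rot: [-3.141, 0.0, 1.423]
wrist_force: [0.3, 0.8, -1.9]
width: 0.0139
```

>>> servo_tool([
  [[0,0,0],0.07],
  [[0,0,0],0.14],
  [[0,0,0],0.21],
  [[0,0,0],0.28],
  [[0,0,0],0.35],
  [[0,0,0],0.42],
  [[0,0,0],0.49],
])

```text
time: 14.47
tool_pos: [0.4821, 0.0563, 0.0848]
ee_rot: [3.142, -0.0, 0.648]
wrist_force: [-0.6, -0.2, -1.9]
width: 0.0139
```

>>> servo_tool([
  [[0,0,0],0.07],
  [[0,0,0],0.14],
  [[0,0,0],0.21],
  [[0,0,0],0.28],
  [[0,0,0],0.35],
  [[0,0,0],0.42],
  [[0,0,0],0.47],
  [[0,0,0],0.51],
  [[0,0,0],0.51],
  [[0,0,0],0.51],
])

```text
time: 15.3
tool_pos: [0.4821, 0.0563, 0.0848]
ee_rot: [-3.141, -0.0, -0.146]
wrist_force: [-0.3, -0.3, -2.3]
width: 0.0142
```

```bash
python3 - <<'E'
from h import *
from bench import robot
o=robot.get_obs();print(o["tool_pos"],o["ee_rot"],o["width"],o["wrist_force"],o["wrist_torque"])
w=snap("wrist",8); cv2.imwrite("pics/w8.png",cv2.resize(w["pixels"][:,:,::-1],None,fx=1.42,fy=1.42,interpolation=cv2.INTER_CUBIC))
E
```

```text
[0.48209475 0.056289   0.08476393] [-3.14146059e+00 -2.46569001e-04 -1.46173127e-01] 0.014216149864885945 [-0.30889624 -0.300605   -2.25076719] [0.10281301 0.18190173 0.08235762]
```

View pics/w8.png

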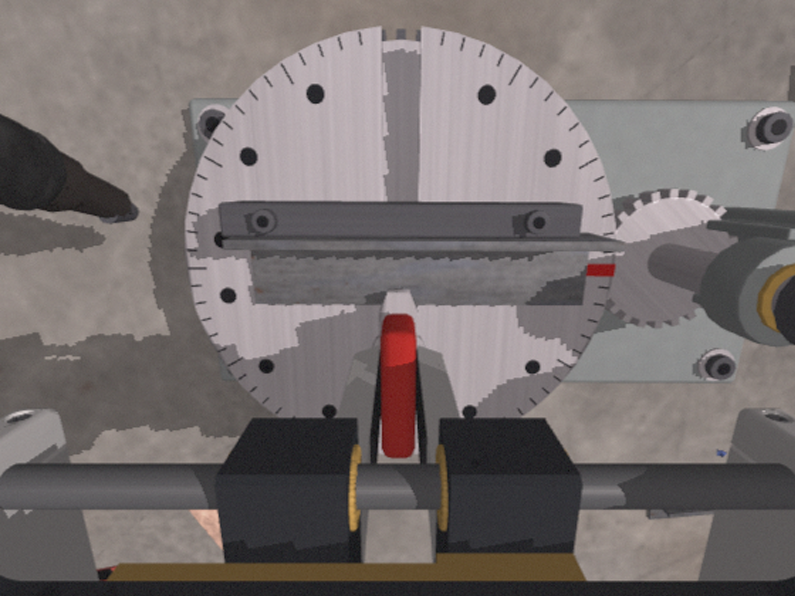

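>>> servo_tool([
  [[0,0,0.012],0],
  [[0,0,0.012],0],
])

```text
time: 15.52
tool_pos: [0.4819, 0.0563, 0.0836]
ee_rot: [-3.142, 0.0, -0.147]
wrist_force: [0.6, 0.3, -1.7]
width: 0.014
```

>>> servo_tool([
  [[0,0,0],0],
  [[0,0,0],0],
  [[0,0,0],0],
  [[0,0,0],0],
  [[0,0,0],0],
  [[0,0,0],0],
  [[0,0,0],0],
  [[0,0,0],0],
], grip=-1)

```text
time: 16.18
tool_pos: [0.482, 0.0563, 0.0838]
ee_rot: [-3.142, -0.0, -0.148]
wrist_force: [-0.0, -0.7, -0.0]
width: 0.0637
```

>>> servo_tool([
  [[0,0,-0.3],0],
  [[0,0,-0.6],0],
  [[0,0,-1],0],
  [[0,0,-1],0],
])

```text
time: 16.52
tool_pos: [0.4856, 0.0563, 0.1706]
ee_rot: [-3.14, -0.012, -0.148]
wrist_force: [1.8, -0.1, 1.3]
width: 0.0904
```

>>> servo_tool([
  [[0,0,-0.5],0],
  [[-0.5,0,-0.8],0],
  [[-1,0,-1],0],
  [[-1,0,-1],0],
  [[-1,0,-1],0],
])

```text
time: 16.93
tool_pos: [0.4026, 0.0684, 0.2459]
ee_rot: [-3.141, -0.006, -0.147]
wrist_force: [1.3, 0.1, 0.0]
width: 0.0943
```

```bash
python3 - <<'E'
from h import *
from bench import robot
o=robot.get_obs();print(o["tool_pos"],o["ee_rot"],o["width"],o["wrist_force"],o["joint_positions"])
w=snap("wrist",9); cv2.imwrite("pics/w9.png",cv2.resize(w["pixels"][:,:,::-1],None,fx=1.42,fy=1.42,interpolation=cv2.INTER_CUBIC))
E
```

```text
[0.40264063 0.06838705 0.24587669] [-3.14052178 -0.00557616 -0.14692422] 0.09430223084733225 [1.29418596 0.13937515 0.01851446] [ 2.91387905e-02 -2.41335256e-01  1.59778155e+00  7.93519480e-05
  1.77946884e+00  1.74687301e+00]
```

View pics/w9.png

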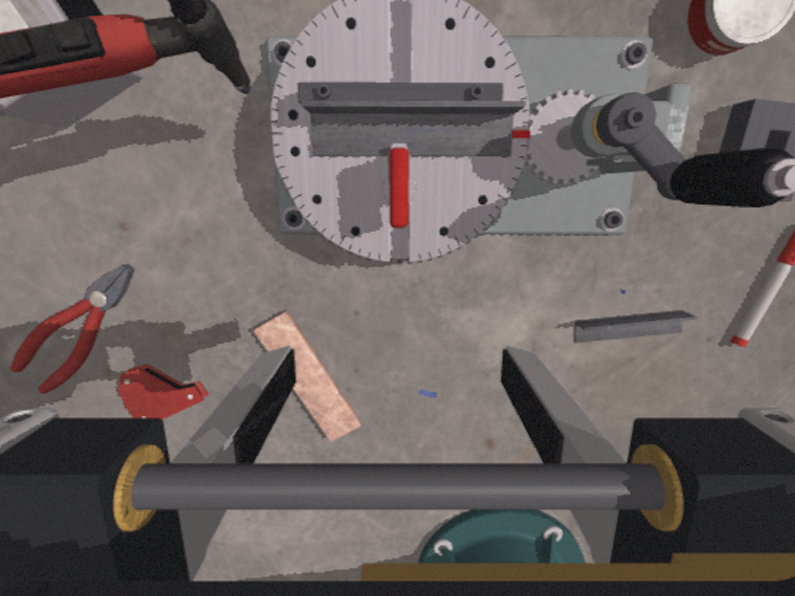

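>>> servo_tool([
  [[0,0.4,-0.2],0],
  [[0,0.8,-0.2],0],
  [[0,1,-0.2],0],
])

```text
time: 17.23
tool_pos: [0.3917, -0.0134, 0.2587]
ee_rot: [3.14, 0.001, -0.149]
wrist_force: [-0.3, -0.1, -0.4]
width: 0.0939
```

>>> servo_tool([
  [[0.3,0.4,0],0],
  [[0.6,0.8,0],0],
  [[0.6,1,0],0],
  [[0.6,1,0],0],
])

```text
time: 17.57
tool_pos: [0.4273, -0.1008, 0.2565]
ee_rot: [3.141, 0.006, -0.153]
wrist_force: [-0.0, 0.2, -0.4]
width: 0.094
```

```bash
python3 - <<'E'
from h import *
from bench import robot
o=robot.get_obs();print(o["tool_pos"],o["ee_rot"],o["width"])
w=snap("wrist",10); cv2.imwrite("pics/w10.png",cv2.resize(w["pixels"][:,:,::-1],None,fx=1.42,fy=1.42,interpolation=cv2.INTER_CUBIC))
w=load("pics/wrist9.npz"); crop(w,180,0,480,190,2.6,"pics/w9a.png")
E
```

```text
[ 0.42732767 -0.10075054  0.25652148] [ 3.14140531  0.00551805 -0.15315545] 0.09400196765086166
```

View pics/w10.png

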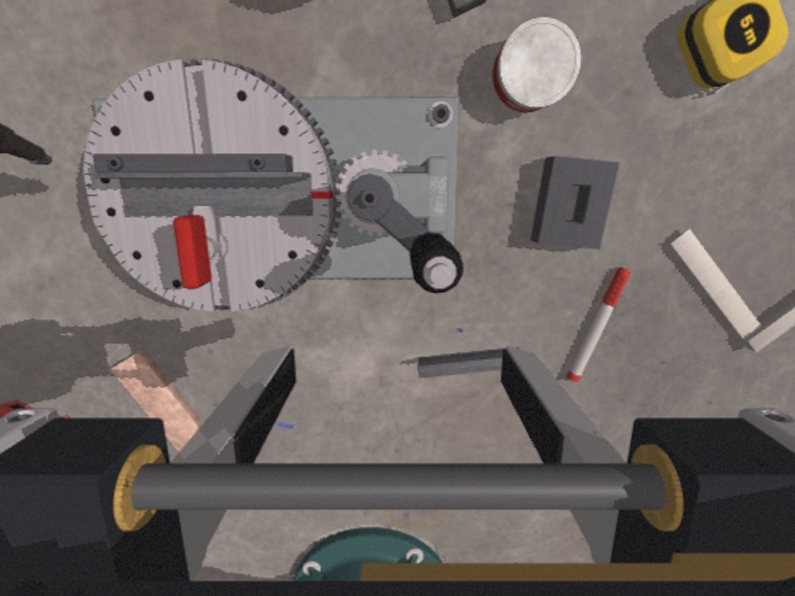

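View pics/w9a.png

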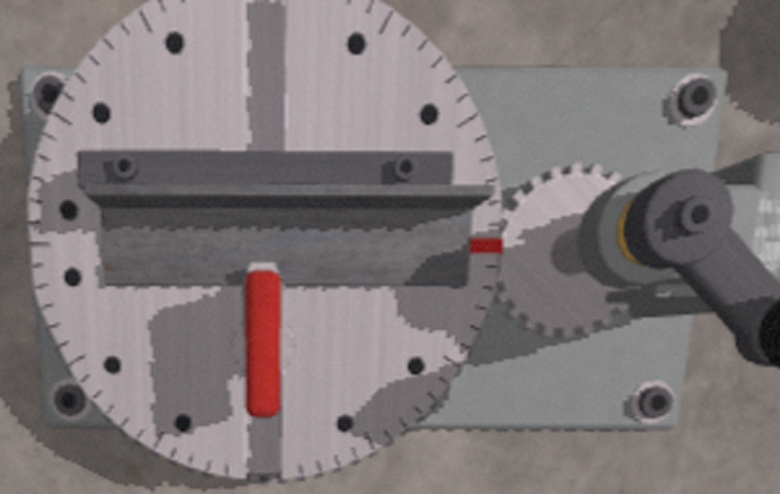

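```bash
python3 - <<'E'
from h import *
w=load("pics/wrist10.npz")
print("pin",back(w,(440/1.42-.15,271/1.42-.15),.218),"hub",back(w,(371/1.42,196/1.42),.146))
E
```

```text
pin [ 0.46065991 -0.12706802  0.218     ] hub [ 0.50178128 -0.09355349  0.146     ]
```

>>> servo_tool([
  [[0.3,0.18,0],0],
  [[0.45,0.27,0],0],
  [[0.45,0.27,0.1],0],
  [[0.45,0.27,0.2],0],
  [[0.45,0.27,0.2],0],
  [[0.45,0.27,0.2],0],
])

```text
time: 18.12
tool_pos: [0.4583, -0.1227, 0.2425]
ee_rot: [-3.141, 0.002, -0.147]
wrist_force: [0.1, 0.3, 0.5]
width: 0.0941
```

>>> servo_tool([
  [[0.026,0.058,0.3],0],
  [[0.026,0.058,0.6],0],
  [[0.026,0.058,0.9],0],
  [[0.026,0.058,1],0],
  [[0.026,0.058,1],0],
])

```text
time: 18.53
tool_pos: [0.4589, -0.1277, 0.1615]
ee_rot: [-3.14, 0.005, -0.147]
wrist_force: [-0.7, -0.3, 0.1]
width: 0.0934
```

>>> servo_tool([
  [[0,0,0.04],0],
  [[0,0,0.04],0],
  [[0,0,0.04],0],
  [[0,0,0.04],0],
  [[0,0,0.04],0],
  [[0,0,0.04],0],
  [[0,0,0.04],0],
  [[0,0,0.04],0],
  [[0,0,0.04],0],
  [[0,0,0.04],0],
  [[0,0,0.04],0],
  [[0,0,0.04],0],
], grip=1)

```text
time: 19.53
tool_pos: [0.4607, -0.1284, 0.1605]
ee_rot: [-3.141, -0.0, -0.148]
wrist_force: [0.7, 1.7, -0.9]
width: 0.0275
```

```bash
cat > rows.py <<'E'
import sys,numpy as np
p0=float(sys.argv[1]);n=int(sys.argv[2]);st=float(sys.argv[3])
k=.055/.08
print([[[round(float(k*(np.cos(p0-st*i)-np.cos(p0))),3),round(float(-k*(np.sin(p0-st*i)-np.sin(p0))),3),0],0] for i in range(1,n+1)])
E
for i in 0 1 2 3 4 5 6; do python3 rows.py $(python3 -c "print(-2.28-1.2*$i)") 12 0.1; done
```

```text
[[[-0.05, -0.047, 0], 0], [[-0.095, -0.099, 0], 0], [[-0.134, -0.156, 0], 0], [[-0.168, -0.216, 0], 0], [[-0.195, -0.279, 0], 0], [[-0.216, -0.344, 0], 0], [[-0.231, -0.411, 0], 0], [[-0.238, -0.479, 0], 0], [[-0.239, -0.548, 0], 0], [[-0.233, -0.617, 0], 0], [[-0.22, -0.684, 0], 0], [[-0.201, -0.75, 0], 0]]
[[[0.026, -0.064, 0], 0], [[0.058, -0.124, 0], 0], [[0.096, -0.181, 0], 0], [[0.14, -0.235, 0], 0], [[0.189, -0.283, 0], 0], [[0.242, -0.326, 0], 0], [[0.3, -0.364, 0], 0], [[0.36, -0.396, 0], 0], [[0.424, -0.422, 0], 0], [[0.49, -0.441, 0], 0], [[0.558, -0.453, 0], 0], [[0.626, -0.459, 0], 0]]
[[[0.069, 0.001, 0], 0], [[0.137, 0.009, 0], 0], [[0.204, 0.024, 0], 0], [[0.269, 0.046, 0], 0], [[0.332, 0.073, 0], 0], [[0.392, 0.107, 0], 0], [[0.448, 0.147, 0], 0], [[0.5, 0.192, 0], 0], [[0.547, 0.243, 0], 0], [[0.588, 0.297, 0], 0], [[0.625, 0.356, 0], 0], [[0.655, 0.417, 0], 0]]
[[[0.024, 0.064, 0], 0], [[0.041, 0.131, 0], 0], [[0.051, 0.199, 0], 0], [[0.055, 0.268, 0], 0], [[0.052, 0.336, 0], 0], [[0.042, 0.404, 0], 0], [[0.025, 0.471, 0], 0], [[0.002, 0.535, 0], 0], [[-0.028, 0.59
[... 291 characters left out ...]
7, 0.19, 0], 0], [[-0.635, 0.178, 0], 0], [[-0.701, 0.16, 0], 0], [[-0.765, 0.134, 0], 0]]
[[[-0.061, -0.031, 0], 0], [[-0.119, -0.069, 0], 0], [[-0.172, -0.112, 0], 0], [[-0.221, -0.16, 0], 0], [[-0.265, -0.213, 0], 0], [[-0.304, -0.27, 0], 0], [[-0.337, -0.33, 0], 0], [[-0.363, -0.394, 0], 0], [[-0.383, -0.459, 0], 0], [[-0.396, -0.527, 0], 0], [[-0.403, -0.595, 0], 0], [[-0.402, -0.664, 0], 0]]
[[[0.007, -0.068, 0], 0], [[0.021, -0.136, 0], 0], [[0.042, -0.201, 0], 0], [[0.069, -0.264, 0], 0], [[0.102, -0.324, 0], 0], [[0.141, -0.381, 0], 0], [[0.186, -0.433, 0], 0], [[0.235, -0.481, 0], 0], [[0.289, -0.523, 0], 0], [[0.347, -0.56, 0], 0], [[0.409, -0.591, 0], 0], [[0.473, -0.616, 0], 0]]
```

>>> servo_tool([
  [[-0.05,-0.05,0],0],
  [[-0.1,-0.1,0],0],
  [[-0.13,-0.16,0],0],
  [[-0.17,-0.22,0],0],
  [[-0.2,-0.28,0],0],
  [[-0.22,-0.34,0],0],
  [[-0.23,-0.41,0],0],
  [[-0.24,-0.48,0],0],
  [[-0.24,-0.55,0],0],
  [[-0.23,-0.62,0],0],
  [[-0.22,-0.68,0],0],
  [[-0.2,-0.75,0],0],
])

```text
time: 20.53
tool_pos: [0.4538, -0.0685, 0.1605]
ee_rot: [3.138, -0.002, -0.149]
wrist_force: [4.2, -6.3, -3.8]
width: 0.0272
```

```bash
python3 - <<'E'
from h import *
from bench import robot
o=robot.get_obs();p=o["tool_pos"];print(p,o["ee_rot"],o["width"],o["wrist_force"],o["wrist_torque"])
d=p[:2]-[.5012,-.092];print(np.hypot(*d),np.arctan2(d[1],d[0])+.148-2*np.pi)
w=snap("top",11); crop(w,215,140,395,270,4.4,"pics/t11.png")
E
```

```text
[ 0.45377981 -0.06848722  0.1604794 ] [ 3.13755966e+00 -1.61568739e-03 -1.48666640e-01] 0.02715640102092434 [ 4.20636345 -6.26998192 -3.84687874] [-0.98469497 -0.54242703  0.03088531]
0.052929432052011935 -3.453905960797507
```

View pics/t11.png

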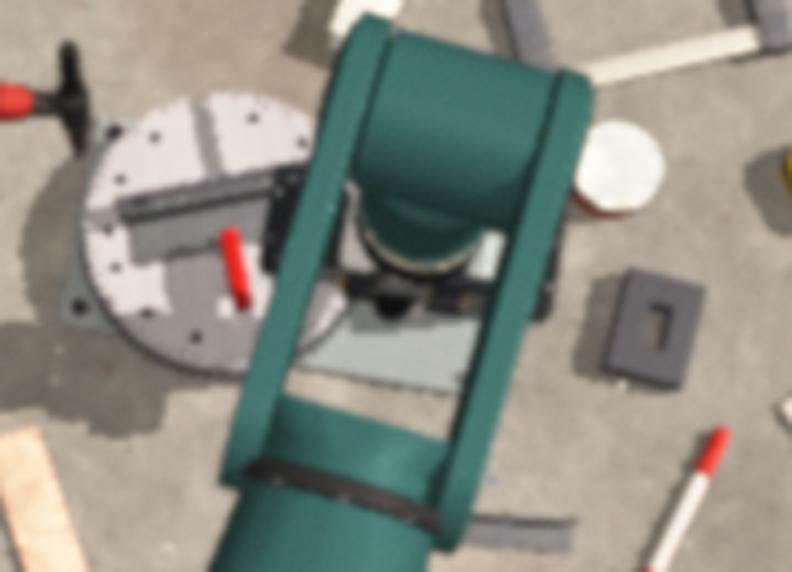

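>>> servo_tool([
  [[0.03,-0.06,0],0],
  [[0.06,-0.12,0],0],
  [[0.1,-0.18,0],0],
  [[0.14,-0.24,0],0],
  [[0.19,-0.28,0],0],
  [[0.24,-0.33,0],0],
  [[0.3,-0.36,0],0],
  [[0.36,-0.4,0],0],
  [[0.42,-0.42,0],0],
  [[0.49,-0.44,0],0],
  [[0.56,-0.45,0],0],
  [[0.63,-0.46,0],0],
])

```text
time: 21.58
tool_pos: [0.5077, -0.0384, 0.1604]
ee_rot: [3.14, 0.003, -0.148]
wrist_force: [-4.3, -3.2, 1.6]
width: 0.0274
```

>>> servo_tool([
  [[0.07,0.0,0],0],
  [[0.14,0.01,0],0],
  [[0.2,0.02,0],0],
  [[0.27,0.05,0],0],
  [[0.33,0.07,0],0],
  [[0.39,0.11,0],0],
  [[0.45,0.15,0],0],
  [[0.5,0.19,0],0],
  [[0.55,0.24,0],0],
  [[0.59,0.3,0],0],
  [[0.625,0.36,0],0],
  [[0.655,0.42,0],0],
])

```text
time: 22.58
tool_pos: [0.5561, -0.0785, 0.1605]
ee_rot: [-3.14, 0.0, -0.147]
wrist_force: [-3.9, 2.9, 2.1]
width: 0.0275
```

>>> servo_tool([
  [[0.02,0.06,0],0],
  [[0.04,0.13,0],0],
  [[0.05,0.2,0],0],
  [[0.055,0.27,0],0],
  [[0.05,0.34,0],0],
  [[0.04,0.4,0],0],
  [[0.025,0.47,0],0],
  [[0,0.535,0],0],
  [[-0.03,0.6,0],0],
  [[-0.06,0.66,0],0],
  [[-0.105,0.71,0],0],
  [[-0.15,0.76,0],0],
])

```text
time: 23.58
tool_pos: [0.5349, -0.138, 0.1605]
ee_rot: [3.141, -0.001, -0.148]
wrist_force: [2.6, 3.4, -1.2]
width: 0.0274
```

```bash
python3 - <<'E'
from h import *
from bench import robot
o=robot.get_obs();p=o["tool_pos"];print(p,o["ee_rot"],o["width"],o["wrist_force"],o["wrist_torque"])
d=p[:2]-[.5012,-.092];print(np.hypot(*d),np.arctan2(d[1],d[0])+.148-2*np.pi, "cmd",-2.28-4.8+2*np.pi)
w=snap("wrist",12); cv2.imwrite("pics/w12.png",cv2.resize(w["pixels"][:,:,::-1],None,fx=1.42,fy=1.42,interpolation=cv2.INTER_CUBIC))
E
```

```text
[ 0.53489907 -0.13804753  0.16049213] [ 3.14140591e+00 -1.04492562e-03 -1.47969881e-01] 0.027445976325436824 [ 2.55417721  3.37427502 -1.22971778] [ 0.63585039 -0.25000726  0.02876061]
0.057061387162027404 -7.074209593865144 cmd -0.7968146928204138
```

View pics/w12.png

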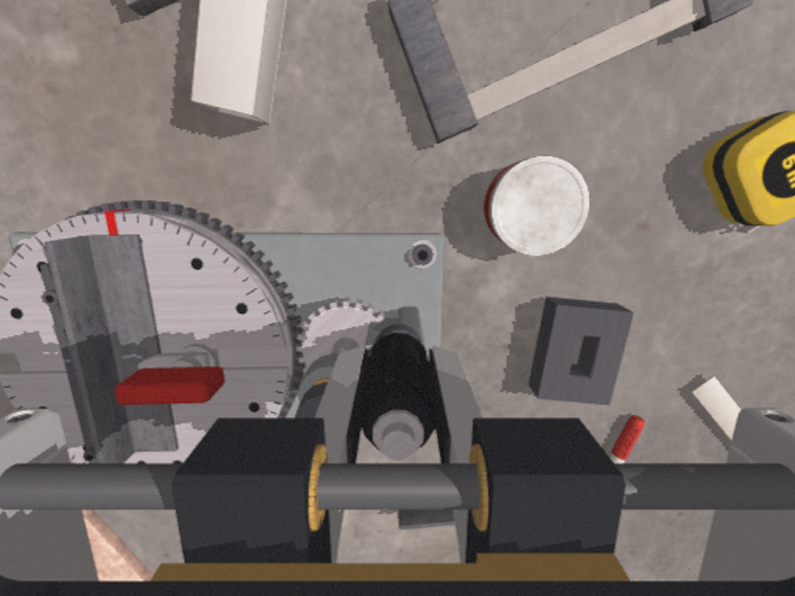

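>>> servo_tool([
  [[-0.05,0.05,0],0],
  [[-0.11,0.09,0],0],
  [[-0.17,0.12,0],0],
  [[-0.23,0.15,0],0],
  [[-0.295,0.17,0],0],
  [[-0.36,0.185,0],0],
  [[-0.43,0.195,0],0],
  [[-0.5,0.195,0],0],
  [[-0.57,0.19,0],0],
  [[-0.635,0.18,0],0],
  [[-0.7,0.16,0],0],
  [[-0.765,0.135,0],0],
])

```text
time: 24.63
tool_pos: [0.4726, -0.1391, 0.1605]
ee_rot: [3.141, -0.001, -0.148]
wrist_force: [5.9, 2.0, -3.0]
width: 0.0279
```

>>> servo_tool([
  [[-0.06,-0.03,0],0],
  [[-0.12,-0.07,0],0],
  [[-0.17,-0.11,0],0],
  [[-0.22,-0.16,0],0],
  [[-0.265,-0.21,0],0],
  [[-0.305,-0.27,0],0],
  [[-0.335,-0.33,0],0],
  [[-0.365,-0.395,0],0],
  [[-0.385,-0.46,0],0],
  [[-0.395,-0.525,0],0],
  [[-0.4,-0.595,0],0],
  [[-0.4,-0.665,0],0],
])

```text
time: 25.63
tool_pos: [0.4487, -0.0837, 0.1605]
ee_rot: [3.137, -0.001, -0.149]
wrist_force: [4.4, -5.0, -4.8]
width: 0.0276
```

>>> servo_tool([
  [[0.01,-0.07,0],0],
  [[0.02,-0.135,0],0],
  [[0.04,-0.2,0],0],
  [[0.07,-0.265,0],0],
  [[0.1,-0.325,0],0],
  [[0.14,-0.38,0],0],
  [[0.185,-0.435,0],0],
  [[0.235,-0.48,0],0],
  [[0.29,-0.525,0],0],
  [[0.345,-0.56,0],0],
  [[0.41,-0.59,0],0],
  [[0.475,-0.615,0],0],
])

```text
time: 26.63
tool_pos: [0.4931, -0.039, 0.1605]
ee_rot: [3.14, 0.003, -0.148]
wrist_force: [-2.5, -4.5, 0.3]
width: 0.0278
```

```bash
python3 rows.py -10.68 4 0.085;  python3 - <<'E'
from h import *
from bench import robot
o=robot.get_obs();p=o["tool_pos"];print(p,o["ee_rot"],o["width"],o["wrist_force"],o["wrist_torque"])
d=p[:2]-[.5012,-.092];print(np.hypot(*d),np.arctan2(d[1],d[0])+.148-4*np.pi)
w=snap("wrist",13); cv2.imwrite("pics/w13.png",cv2.resize(w["pixels"][:,:,::-1],None,fx=1.42,fy=1.42,interpolation=cv2.INTER_CUBIC))
E
```

```text
[[[0.056, -0.016, 0], 0], [[0.114, -0.027, 0], 0], [[0.172, -0.033, 0], 0], [[0.23, -0.034, 0], 0]]
[ 0.49313096 -0.03903555  0.16045816] [ 3.14011390e+00  2.52124968e-03 -1.48046199e-01] 0.02784872651188576 [-2.45730853 -4.5060968   0.28926506] [-0.72999224  0.64289794  0.04985383]
0.05357557462650651 -10.696388561658035
```

View pics/w13.png

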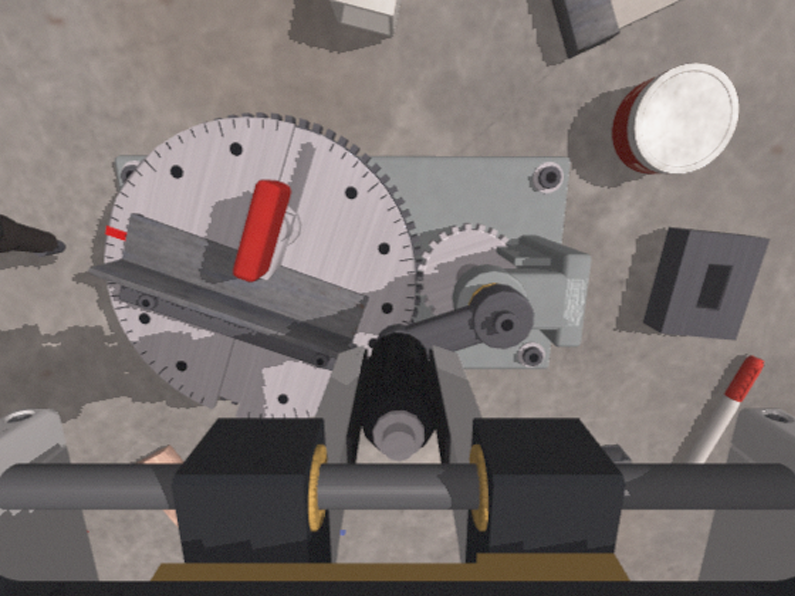

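```bash
python3 - <<'E'
from h import *
w=load("pics/wrist13.npz")
f=lambda x,y,z:back(w,((x+.5)/1.42-.5,(y+.5)/1.42-.5),z)
C=np.array([.5226,.0504])
for n,p in [("tip",f(62,247,.08)),("red o",f(107,231,.06)),("red i",f(127,237,.06))]:
  d=p[:2]-C;print(n,p,np.hypot(*d),np.arctan2(d[1],d[0]))
rim=[(253,117),(415,255),(107,231),(140,165),(330,140),(400,210)]
print(fitcirc([f(*p,.06) for p in rim],.104))
E
```

```text
tip [0.56644844 0.15735389 0.08      ] 0.11559334107931574 1.1817203509846697
red o [0.57164766 0.14079533 0.06      ] 0.10284448707808116 1.0736595159342435
red i [0.56601005 0.12920074 0.06      ] 0.08996660094469952 1.0672748003293584
(array([0.52168652, 0.04918751]), array([ 2.94475426e-04, -3.01172658e-05,  3.46096787e-04, -2.94519282e-04,
       -4.28635867e-04,  3.97485353e-04]))
```

>>> servo_tool([
  [[0.055,-0.015,0],0],
  [[0.115,-0.025,0],0],
  [[0.17,-0.035,0],0],
  [[0.225,-0.035,0],0],
  [[0.225,-0.035,0],0],
  [[0.225,-0.035,0],0],
])

```text
time: 27.18
tool_pos: [0.5119, -0.0389, 0.1604]
ee_rot: [3.141, 0.0, -0.148]
wrist_force: [-1.4, -4.4, 0.1]
width: 0.0276
```

```bash
python3 - <<'E'
from h import *
from bench import robot
o=robot.get_obs();p=o["tool_pos"];print(p,o["wrist_force"])
d=p[:2]-[.5012,-.092];print(np.hypot(*d),np.arctan2(d[1],d[0])+.148-4*np.pi)
w=snap("wrist",14); cv2.imwrite("pics/w14.png",cv2.resize(w["pixels"][:,:,::-1],None,fx=1.42,fy=1.42,interpolation=cv2.INTER_CUBIC))
E
```

```text
[ 0.51194803 -0.03887528  0.16044515] [-1.37228875 -4.35661968  0.05088994]
0.05420106916520876 -11.047196752315608
```

View pics/w14.png

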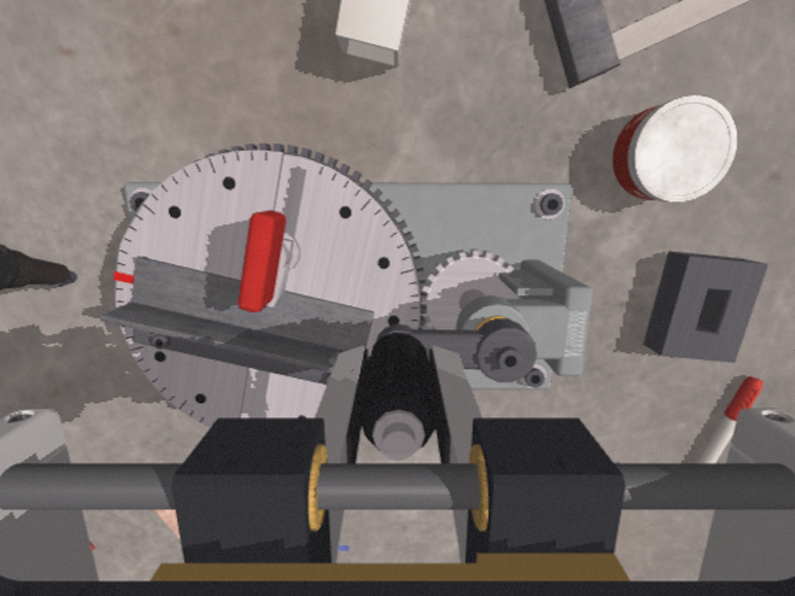

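```bash
python3 - <<'E'
from h import *
w=load("pics/wrist14.npz")
f=lambda x,y,z:back(w,((x+.5)/1.42-.5,(y+.5)/1.42-.5),z)
C=np.array([.5226,.0504])
for n,p in [("tip",f(74,276,.08)),("red o",f(115,275,.06)),("red i",f(133,280,.06))]:
  d=p[:2]-C;print(n,p,np.hypot(*d),np.arctan2(d[1],d[0]))
E
```

```text
tip [0.56711095 0.15688406 0.08      ] 0.11541265063437671 1.1748647513860009
red o [0.56191737 0.14553165 0.06      ] 0.10293632830810034 1.1788821073847413
red i [0.55686052 0.13470911 0.06      ] 0.09100444436083853 1.1848124187368683
```

>>> servo_tool([
  [[0,0,0],0],
  [[0,0,0],0],
  [[0,0,0],0],
  [[0,0,0],0],
  [[0,0,0],0],
  [[0,0,0],0],
  [[0,0,0],0],
  [[0,0,0],0],
  [[0,0,0],0],
  [[0,0,0],0],
], grip=-1)

```text
time: 28.07
tool_pos: [0.5121, -0.0386, 0.1605]
ee_rot: [-3.141, -0.0, -0.148]
wrist_force: [-0.4, 0.3, 0.2]
width: 0.0911
```

>>> servo_tool([
  [[0,0,-0.2],0],
  [[0,0,-0.5],0],
  [[0,0,-1],0],
  [[0,0,-1],0],
])

```text
time: 28.4
tool_pos: [0.5151, -0.0392, 0.2487]
ee_rot: [3.141, -0.014, -0.148]
wrist_force: [1.1, -1.5, 1.2]
width: 0.0938
```

>>> servo_tool([
  [[0,0,-0.4],0],
  [[-0.4,0,-0.7],0],
  [[-0.9,0,-0.7],0],
  [[-1,0,-0.7],0],
  [[-1,0,-0.7],0],
  [[-1,0,-0.7],0],
  [[-1,0,-0.7],0],
])

```text
time: 28.98
tool_pos: [0.4336, -0.027, 0.2957]
ee_rot: [-3.141, 0.001, -0.148]
wrist_force: [0.6, 0.9, -0.4]
width: 0.094
```

```bash
python3 - <<'E'
from h import *
from bench import robot
o=robot.get_obs();p=o["tool_pos"];print(o["time"],p,o["wrist_force"],o["width"])
w=snap("wrist",15); cv2.imwrite("pics/w15.png",cv2.resize(w["pixels"][:,:,::-1],None,fx=1.42,fy=1.42,interpolation=cv2.INTER_CUBIC))
s=snap("scene",15); crop(s,225,110,375,310,3,"pics/s15.png")
E
```

```text
28.9833 [ 0.43361247 -0.02699819  0.29574924] [ 0.55447631  0.94452913 -0.35505024] 0.09401878054867917
```

View pics/w15.png

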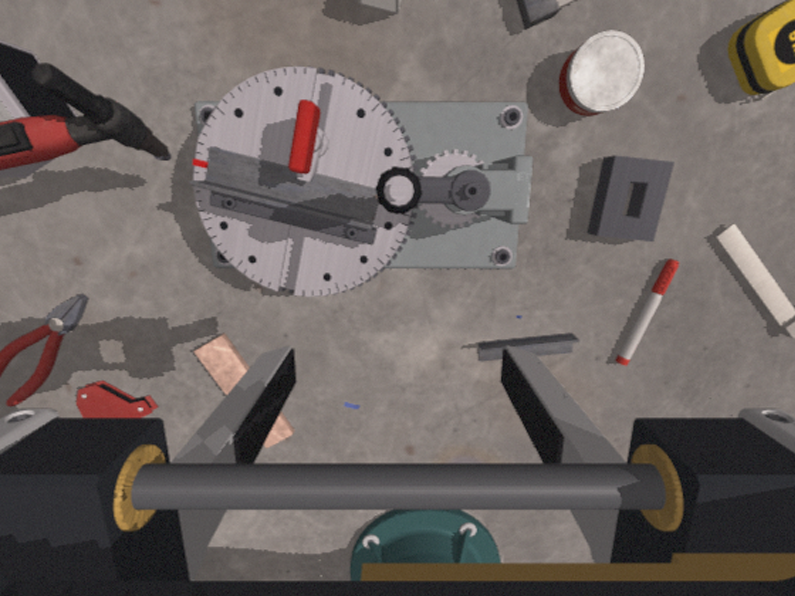

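View pics/s15.png

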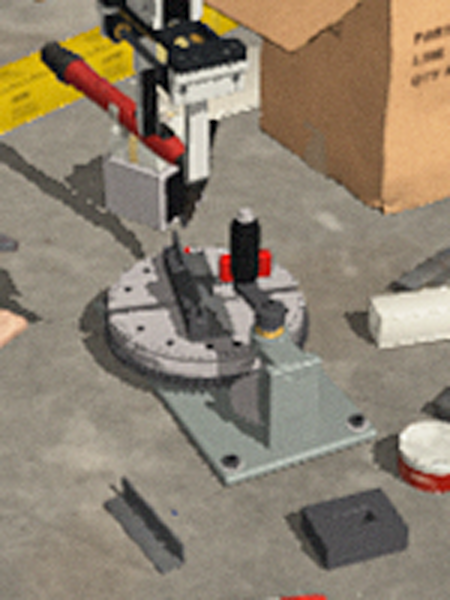

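```bash
python3 - <<'E'
from h import *
w=load("pics/wrist15.npz"); crop(w,95,40,305,215,3.8,"pics/w15a.png")
E
```

```text
(no output)
```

View pics/w15a.png

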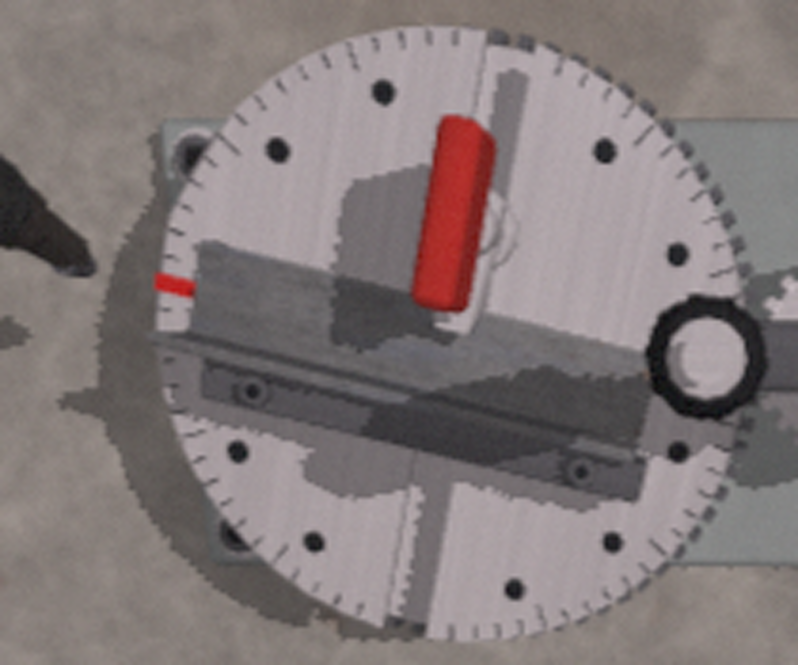

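```bash
python3 - <<'E'
from h import *
w=load("pics/wrist15.npz")
f=lambda x,y,z:back(w,((x+.5)/3.8-.5+95,(y+.5)/3.8-.5+40),z)
rim=[(485,30),(440,27),(300,65),(165,240),(155,280),(385,628),(430,637),(730,480),(740,260),(540,45),(190,420),(650,570)]
C,r=fitcirc([f(*p,.06) for p in rim],.104);print(C,(r*1e3).round(1)); C=np.array([.5226,.0504])
t=f(85,272,.08);print("tip",t)
ro=f(157,283,.06);ri=f(193,290,.06)
for p in (t,ro,ri): d=p[:2]-C;print(np.arctan2(d[1],d[0]))
d=ro[:2]-C; u=d/np.hypot(*d); e=t[:2]-C; print("tip off line mm",1e3*(u[0]*e[1]-u[1]*e[0]), "along",e@u)
a=np.arctan2(d[1],d[0])+np.pi/2; X=np.array([np.cos(a),np.sin(a)]);Y=np.array([-X[1],X[0]])
tf=lambda p:(1e3*np.array([(p[:2]-C)@X,(p[:2]-C)@Y])).round(1)
print("flange edge",tf(f(202,242,.064)),tf(f(640,350,.064)))
print("fence far top",tf(f(203,395,.086)),tf(f(640,498,.086)))
print("nose tip",tf(f(435,322,.075)),tf(f(470,330,.075)))
print("wing",tf(f(428,120,.112)),tf(f(415,300,.112)))
E
```

```text
[0.52257431 0.04829109] [-0.7 -0.9 -0.9  1.2  2.2  0.3 -0.3  1.2 -0.5 -0.9 -4.4 -2.5]
tip [0.56562866 0.15992346 0.08      ]
1.1964501497433089
1.1886092431125568
1.182128972648849
tip off line mm 0.9226508796705488 along 0.11766904197517267
flange edge [-17.  -88.2] [-17.1  63.9]
fence far top [ 30.4 -73. ] [29.9 75.7]
nose tip [-10.1  -4.4] [-10.3   7.5]
wing [-66.5  -7.6] [-16.2  -3. ]
```

```bash
python3 -c "
from bench import robot
print(robot.close_job())"
```

```text
the job is handed in; nothing more can be done
None
```

The job is done and handed in at about 29 s of the 72 s allowed. No verdict was reported.

- **What I did:**
  - I pushed the angle flat against the fence with both fingertips on the edge of its flat flange.
  - I dropped the dog into the T-slot, gave it a quarter turn and let it go.
  - I gripped the crank sleeve and wound it clockwise about 8.7 rad, roughly 1.4 turns. The grip stayed in hand throughout, at about 4–8 N.
  - I then opened the fingers and lifted clear.
- **Last camera check:**
  - The torch tip is about 1 mm off the zero line's direction, against 15 mm allowed.
  - The flange edge lies parallel to the fence at table x about −17 mm (−18 mm when flat against it).
  - The dog points square to the fence, with its nose tip about 7–8 mm over the flange.
  - I did not measure the collar's height. I opened the fingers with it at face level to within a millimetre.
  - The gripper is clear of everything, with no wrist force beyond noise, and in the pictures the bystander tools look undisturbed.
- **Disagreements:** Repeat camera readings differed by 1–3 mm, more at a few clicked points: up to 4 mm at the rim, and 6 mm for the torch tip between cameras. The angle also appears to sit up to about 8 mm off centre along the fence, which is not part of the check.

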